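# Pack the moulds in the drying cradle and start the dryer

### The arm

A 6-joint arm with a two-finger parallel gripper is mounted at the origin on the work surface. World frame = base frame: x ahead of the robot, y to its left, z up, the work surface at z = 0. Lengths are in mm, angles in rad, forces in N, time in s.
With the tool pointing down it reaches from about 300 to 775 mm from the base axis. Payload 14.6 kg.
Tool frame: the origin (TCP) lies between the finger pads; the fingertips stand 14 mm ahead of it and the grasp point (between the pads) lies 5 mm behind it; z points along the fingers, y is the line along which they close (so a half turn about z gives the same grasp; the last joint's range is limited). The gripper opens to 85 mm and grips with 20 to 120 N. Pads are 22 mm wide; open, the fingers measure 114 mm over their backs; the gripper's body (76 mm by 85 mm) begins 54 mm behind the grasp point. The pads swing forward as they close: fully open they stand 13 mm farther back than shut.
Start: joints at [1.267, 0.3, 1.521, -0, 1.321, -0.067], TCP at [129.024, 534.642, 245.281] pointing down, gripper open.
Joint ranges: [-3.03, 3.03], [-0.79, 2.21], [0.23, 2.52], [-1.04, 4.18], [0, 3.07], [-2.55, 2.55]. Speed limits (rad/s): [2.22, 2.22, 2.57, 3.14, 3.14, 3.14].

### API

Orientations are given as a unit quaternion [w, x, y, z].
In Python, from plant import get_obs, read_camera, calibration, job_done gives the robot as it stands.
- The arm moves only by the tool step_arm, never from a script. Its arguments are lists of equal length, an entry for each row: "delta_pos": the shift along the tool's x, y, z normalised to -1 to 1, where 1 is 50 mm, a list of three; "angular": the turn, a rotation vector about the tool's x, y, z normalised to -1 to 1, where 1 is 6 degrees, a list of three. In form: {"delta_pos": [[tx, ty, tz], ...], "angular": [[rx, ry, rz], ...]}. A call has 1 to 12 rows; each row shifts and turns the commanded pose from where the row before left it, along the tool's axes as they then stand; what a row does not reach is not made up. A row lasts 1/10 s, in which the tool goes at most 50 mm and 8.59 degrees, less where a joint would pass 70% of its speed; a pose out of reach is approached as far as the arm can. A call with a number of a shift or a turn outside -1 to 1 is refused whole. A call with a gripper value outside its range is refused whole. "jaw" is the closure, from 0 (fully open) to 1 (shut), set as the call begins (left out, the last holds). The fingers move at their own pace and stop on an object; the grip force is fixed at half the most. Time passes only in rows, so rows that do not move let the fingers close. It gives the time, the measured TCP pose, the force, the opening and the grip force at its end, in the units of the state.
- get_obs(): the state, without advancing time (a new reading comes with each control period).
- read_camera(name): name is "side" or "top"; returns the picture (384x512x3 uint8, blue, green, red); there is no depth.
- calibration(name): a dict with "fx", "fy", "cx", "cy" (pixels), "R" (3x3) and "t" (3): a world point X has camera coordinates R X + t. Camera axes: x right, y down, z forward; pixel columns grow to the right and rows downward; lengths in mm; the calibration is good to about 2 mm. A picture is of the moment at which its call begins. calibration takes no time and is no camera call.
- job_done(): hands the job in; it is judged then, once.
The state is a dict: "clock": time; "joints": joint angles; "joint_vel": joint speeds; "effort": joint torques, N m; "tool_pos": TCP position; "tcp_rot": TCP orientation; "wrist_force": force on the tool from outside, world axes, zero at the start; "moment": the same for the moment, N m; "width": finger opening in mm; "grasp_force": force on a finger pad.
Only numpy, scipy, OpenCV 4.12 (cv2) and the standard library are available. Lean on these libraries where they do the work, as an engineer would, in place of code of your own. Each camera call takes 0.05 s, during which the arm holds its last target. There are 200 camera calls.

### The job

Stand every plaster mould on the table in its own bay of the drying cradle, and pack each one upright with the single wooden block that just fills the gap left beside it in the bay, finding by feel which block that is; every mould and block must stand fully down on the bay floor, with the block beside the middle of its mould. Then, once all are packed, turn the dryer's dial three clicks clockwise from off, and leave the other things on the table undisturbed.

Things in the scene. Friction and masses are not known exactly. Their poses are not given: they have to be found in the camera images.
- cradle: Fixed plywood drying cradle, 136 mm (own x) by 344 mm (own y). Three bays side by side along own y, each 84 mm wide, open above; floor 12 mm thick; 30 mm dividers and 16 mm end walls, tops 48 mm above the table. Low lips (top 24 mm above the table) close the bays' own +x and -x ends, 120 mm apart. Moulds stand with their length along own x. Origin: centre of the underside.
- bay1 (a point): Centre of the floor of the cradle's bay at the lowest y (own -y); turned as the cradle. Mould and right block are together 2 mm narrower than the bay's 84 mm; block thicknesses go in 7 mm steps, so the next thicker does not enter and the next thinner is loose.
- bay2 (a point): Centre of the floor of the cradle's bay at the middle; turned as the cradle. Mould and right block are together 2 mm narrower than the bay's 84 mm; block thicknesses go in 7 mm steps, so the next thicker does not enter and the next thinner is loose.
- bay3 (a point): Centre of the floor of the cradle's bay at the highest y (own +y); turned as the cradle. Mould and right block are together 2 mm narrower than the bay's 84 mm; block thicknesses go in 7 mm steps, so the next thicker does not enter and the next thinner is loose.
- mould_a: Plaster press mould, a plain off-white block 100 mm long (own x), 64 mm high (own z); its width (own y) lies between 42 and 56 mm, is different for each mould and is not given. 0.24 to 0.53 kg. Origin: centre of the underside. A seam runs along its top. Starts upright on the table. May be absent (None).
- mould_b: Plaster press mould, a plain off-white block 100 mm long (own x), 64 mm high (own z); its width (own y) lies between 42 and 56 mm, is different for each mould and is not given. 0.24 to 0.53 kg. Origin: centre of the underside. A seam runs along its top. Starts upright on the table. May be absent (None).
- mould_c: Plaster press mould, a plain off-white block 100 mm long (own x), 64 mm high (own z); its width (own y) lies between 42 and 56 mm, is different for each mould and is not given. 0.24 to 0.53 kg. Origin: centre of the underside. A seam runs along its top. Starts upright on the table. May be absent (None).
- block_p: Bare dark-wood packing block standing on end: 60 mm long (own x), 94 mm high (own z), thickness (own y) 19 to 47 mm, different for each of the five and not given: feel it (grip across it, or try it in the gap). Lower long edges rounded, radius 6 mm. 0.06 to 0.17 kg. Origin: centre of the underside. Falls over if pushed hard near the top; grip its top 28 mm across the thickness.
- block_q: Bare dark-wood packing block standing on end: 60 mm long (own x), 94 mm high (own z), thickness (own y) 19 to 47 mm, different for each of the five and not given: feel it (grip across it, or try it in the gap). Lower long edges rounded, radius 6 mm. 0.06 to 0.17 kg. Origin: centre of the underside. Falls over if pushed hard near the top; grip its top 28 mm across the thickness.
- block_r: Bare dark-wood packing block standing on end: 60 mm long (own x), 94 mm high (own z), thickness (own y) 19 to 47 mm, different for each of the five and not given: feel it (grip across it, or try it in the gap). Lower long edges rounded, radius 6 mm. 0.06 to 0.17 kg. Origin: centre of the underside. Falls over if pushed hard near the top; grip its top 28 mm across the thickness.
- block_s: Bare dark-wood packing block standing on end: 60 mm long (own x), 94 mm high (own z), thickness (own y) 19 to 47 mm, different for each of the five and not given: feel it (grip across it, or try it in the gap). Lower long edges rounded, radius 6 mm. 0.06 to 0.17 kg. Origin: centre of the underside. Falls over if pushed hard near the top; grip its top 28 mm across the thickness.
- block_t: Bare dark-wood packing block standing on end: 60 mm long (own x), 94 mm high (own z), thickness (own y) 19 to 47 mm, different for each of the five and not given: feel it (grip across it, or try it in the gap). Lower long edges rounded, radius 6 mm. 0.06 to 0.17 kg. Origin: centre of the underside. Falls over if pushed hard near the top; grip its top 28 mm across the thickness.
- dryer: Fixed grey dryer housing, 150 x 150 mm, 70 mm high, with the dial in the middle of its top. Origin: centre of the underside.
- dial (a joint): Dial angle in rad, 0 at off, growing as it turns clockwise seen from above (up to 3.4). A spring detent clicks every 24 degrees (0.419 rad): about 0.1 N m takes it over each hump, and let go it settles at the nearest click (to about 0.03 rad). It starts at off.
- dial_grip (a point): Point on the dial's vertical axis at the height to grip. The grip is a black bar 49 mm long, 14 mm wide and 32 mm high, its top 7 mm above this point; at off it lies along the dryer's own x with its white pointer mark to own -x. Grip it across its width.
- figurine: Bystander: clay figurine, 56 mm across, 96 mm high; to be left alone.
- cup: Bystander: blue ceramic cup, 76 mm across, 85 mm high; to be left alone.
- slip_jar: Bystander: white jar, 64 mm across, 90 mm high; to be left alone.
- brush: Bystander: brush lying down; to be left alone.
- spatula: Bystander: spatula lying down; to be left alone.
- rolling_pin: Bystander: wooden rolling pin, 40 mm thick, 200 mm long, lying; to be left alone.
There are look-alikes about, which are no part of the job. What is shaped like the block_s but white is not meant.

How it is judged:
By the outcome, as a careful person would: the job done as asked, in the order asked, and still so for the second after the job is handed in, with the robot touching nothing.
Of mould_a, mould_b, mould_c only 2 to 3 are there at a start; the rules pass over those that are not, and their reading is None.
At some moment in a run one of mould_a, mould_b, mould_c may be knocked a few centimetres aside while the robot is not near it.
It also fails if it takes over 210 s, if anything falls off the work surface, if the arm or the gripper's body presses on something with over 40 N, if the wrist force passes 120 N, or if a joint passes its speed limit or range.

## Working session

There is one attempt and no reset: what is moved stays moved. The work goes in short steps, Python scripts to look and compute and a tool call to move; the robot and the scene stay as the last step left them, time stands still between calls to the robot, and variables do not carry over. Pictures are saved under pics/ and viewed, at most 14 in all, crops included, and the job is handed in when it is done.

Besides the shell and the picture viewer there is one more tool, called after "Emit:" as name(argument=value, ...) on one line, values as JSON. step_arm: Moves the arm, as the interface text tells. Scaled input: -1 to 1 covers 50 mm each way for a shift and 6 degrees each way for a turn. Its arguments: {"type":"object","properties":{"delta_pos":{"type":"array","items":{"type":"array","items":{"type":"number","minimum":-1,"maximum":1}}},"angular":{"type":"array","items":{"type":"array","items":{"type":"number","minimum":-1,"maximum":1}}},"jaw":{"type":"number"}},"required":["delta_pos","angular"]}

```bash
ls; mkdir -p pics; python3 - <<'E'
from plant import *
import cv2
print(get_obs())
for n in("top","side"):
    im=read_camera(n); cv2.imwrite(f"pics/{n}0.png",im); c=calibration(n); print(n,c)
E
```

```text
pics
{'clock': 0.0, 'joints': array([ 1.26739330e+00,  3.00484777e-01,  1.52158895e+00,  3.63917130e-06,
        1.32068822e+00, -6.65901380e-02]), 'joint_vel': array([ 5.23158254e-04, -4.80812848e-05, -2.70008850e-03, -1.13738158e-03,
       -6.86702718e-04,  1.52344887e-04]), 'effort': array([ 8.57355053e-05, -5.43502200e+01, -3.61797523e+01, -9.35477215e-05,
        3.95234019e-03,  9.20583170e-05]), 'tool_pos': array([128.96492661, 534.44307753, 244.71047213]), 'tcp_rot': array([-1.09274052e-04,  1.18130389e-01,  9.92997920e-01, -5.74344703e-04]), 'wrist_force': array([ 0.25721339, -0.12725199, -0.48981361]), 'moment': array([-0.06657419, -0.00555931,  0.00529118]), 'grasp_force': 0.0, 'width': 85.54325252138459}
top {'fx': 388.85562348447013, 'fy': 388.85562348447013, 'cx': 248.80187030857155, 'cy': 186.18172760264946, 'R': array([[ 0.01344131, -0.9998754 , -0.00827686],
       [-0.9830852 , -0.01170261, -0.18277453],
       [ 0.1826549 ,  0.01059358, -0.98312001]]), 't': array([ -26.44917286,  525.72236815, 1081.454392  ])}
side {'fx': 356.8204564573906, 'fy': 356.8204564573906, 'cx': 253.04930015025437, 'cy': 195.24880835083988, 'R': array([[-0.96956766, -0.24448674, -0.01283703],
       [-0.17670028,  0.73511103, -0.65451416],
       [ 0.16945668, -0.63232746, -0.75594075]]), 't': array([ 513.49672794,  170.77262613, 1043.77585904])}
```

```bash
python3 - <<'E'
import cv2
for n in("top","side"):
    im=cv2.imread(f"pics/{n}0.png"); cv2.imwrite(f"pics/{n}0b.png",cv2.resize(im,(800,600),interpolation=cv2.INTER_CUBIC))
E
```

```text
(no output)
```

View pics/top0b.png

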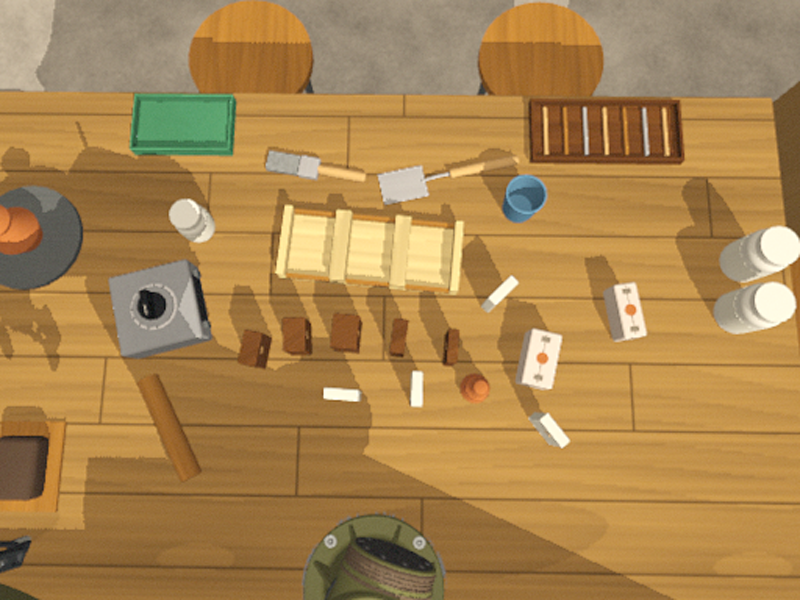

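View pics/side0b.png

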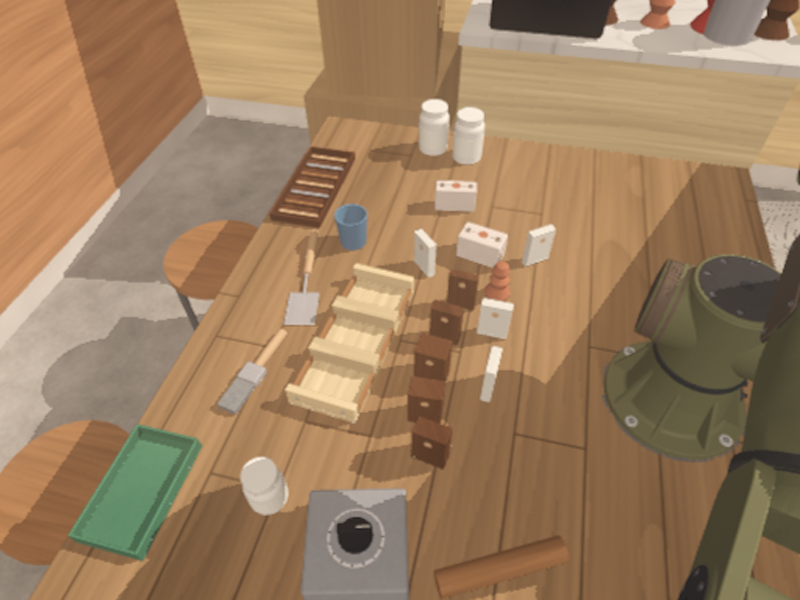

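The top view (800x600 scale) shows two moulds with an orange dot and seam, at (541,358) and (626,310). Five dark blocks stand at (255,348), (296,335), (346,332), (398,337) and (451,346). The four white thin blocks at (501,293), (417,388), (342,395) and (550,430) are look-alikes. The cradle is at (370,248) and the dryer at (160,308). Next I measure the outlines.

```bash
cat > h.py <<'E'
import numpy as np, cv2
from plant import *
def ray(n,uv,z):
    c=calibration(n); R=np.array(c["R"]);t=np.array(c["t"]);C=-R.T@t
    d=R.T@np.array([(uv[0]-c["cx"])/c["fx"],(uv[1]-c["cy"])/c["fy"],1.])
    return C+d*(z-C[2])/d[2]
def proj(n,X):
    c=calibration(n); p=np.array(c["R"])@np.array(X,float)+np.array(c["t"])
    return np.array([c["fx"]*p[0]/p[2]+c["cx"],c["fy"]*p[1]/p[2]+c["cy"]])
def rect(n,cnt,z):
    P=np.array([ray(n,p,z)[:2] for p in cnt.reshape(-1,2)],np.float32)
    (c,s,a)=cv2.minAreaRect(P)
    if s[0]<s[1]: s=s[::-1]; a+=90
    return np.round(c,1),np.round(s,1),round((a+90)%180-90,1)  # long axis yaw
E
python3 - <<'E'
from h import *
for n in("top","side"):
    c=calibration(n); print(n,-np.array(c["R"]).T@np.array(c["t"]))
im=cv2.imread("pics/top0.png"); hsv=cv2.cvtColor(im,cv2.COLOR_BGR2HSV)
def show(name,m,z,amin):
    cs,_=cv2.findContours(m,cv2.RETR_EXTERNAL,cv2.CHAIN_APPROX_NONE)
    for c in cs:
        if cv2.contourArea(c)<amin: continue
        x,y,w,h=cv2.boundingRect(c); print(name,(x,y,w,h),cv2.contourArea(c),*rect("top",c,z))
roi=np.zeros(im.shape[:2],np.uint8); roi[60:310,50:440]=255
wh=cv2.inRange(hsv,(0,0,205),(179,45,255))&roi; show("white@64",wh,64,60)
dk=cv2.inRange(hsv,(0,90,30),(14,255,135))&roi; show("dark@94",dk,94,60)
cr=cv2.inRange(hsv,(18,60,190),(32,150,255))&roi; show("cradle@48",cr,48,300)
gr=cv2.inRange(hsv,(0,0,70),(179,40,170))&roi; show("grey@70",gr,70,800)
bk=cv2.inRange(hsv,(0,0,0),(179,255,45))&roi; show("black@102",bk,102,60)
a=cv2.resize(im[190:245,145:305],None,fx=5,fy=5,interpolation=cv2.INTER_CUBIC)
b=cv2.resize(im[125:195,145:305],None,fx=5,fy=5,interpolation=cv2.INTER_CUBIC)
cv2.imwrite("pics/crop1.png",np.vstack([b[:300],a])[:600])
E
```

```text
top [ 319.65244919  -31.75002939 1159.06920262]
side [351.17060505 660.01443527 907.39758362]
white@64 (346, 265, 18, 22) 139.5 [ 278.9 -313.1] [59.5 19.6] 38.4
white@64 (207, 248, 23, 9) 134.0 [336.   63.2] [62.6 19.3] 86.1
white@64 (263, 238, 7, 22) 115.5 [347.6 -70.1] [57.8 16.7] 0.2
white@64 (335, 211, 24, 38) 572.0 [ 403.2 -295.4] [97.7 50.3] -12.8
white@64 (394, 181, 19, 36) 179.0 [ 493.2 -458.5] [98.1 36.8] 7.7
white@64 (313, 176, 18, 19) 114.5 [ 528.4 -228.7] [60.4 16.1] -44.7
white@64 (108, 128, 20, 18) 245.5 [667.3 368.4] [55.9 52.1] -89.4
white@64 (242, 107, 45, 22) 469.5 [732.8 -64.9] [129.9  59.7] -77.5
white@64 (191, 100, 13, 14) 106.5 [763.3 137. ] [37.1 32.5] -9.3
dark@94 (152, 212, 22, 24) 308.0 [412.3 214.1] [59.7 50.3] -10.9
dark@94 (251, 204, 10, 16) 91.0 [446.4 -38.7] [43.6 23.1] -8.7
dark@94 (183, 204, 17, 23) 76.0 [428.1 126.6] [64.6 38.6] -28.9
dark@94 (338, 63, 100, 42) 3789.0 [ 827.4 -420. ] [284.2 127.3] 89.6
cradle@48 (176, 131, 122, 58) 4588.0 [606.9  17.1] [347.1 147.7] 85.4
grey@70 (70, 167, 65, 62) 2810.5 [485.3 397.5] [164.4 155.7] -74.7
black@102 (89, 186, 17, 18) 217.5 [487.8 398.8] [47.6 45.4] 0.7
black@102 (123, 176, 10, 29) 62.0 [501.6 315.2] [83.6  9.2] 15.1
```

View pics/crop1.png

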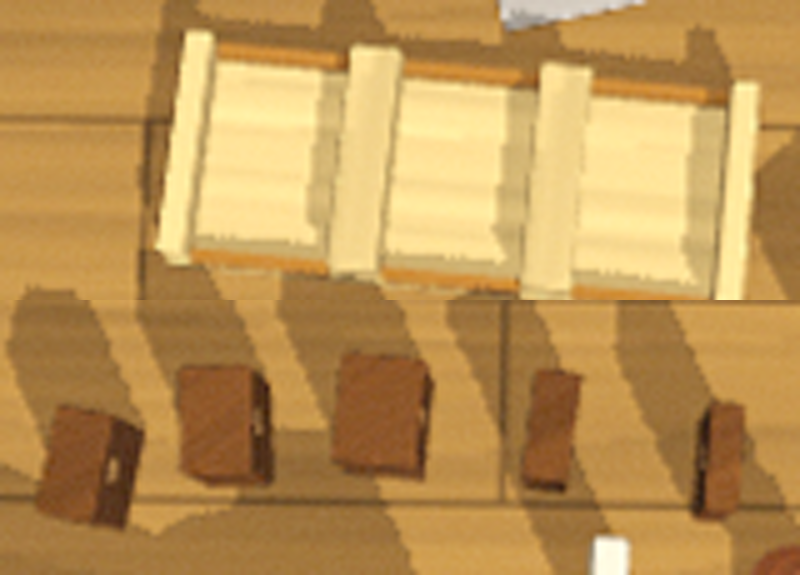

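The crop shows five dark blocks. Their top faces look about 26, 36, 46, 24 and 20 mm thick, left to right; gripping will settle it. The cradle's three bays are all empty. Next I get precise top-face outlines and confirm the moulds and the dial.

```bash
python3 - <<'E'
from h import *
im=cv2.imread("pics/top0.png"); hsv=cv2.cvtColor(im,cv2.COLOR_BGR2HSV)
# blocks: top face vs side by brightness (Otsu inside each dark blob)
up=cv2.resize(im,None,fx=4,fy=4,interpolation=cv2.INTER_CUBIC); H=cv2.cvtColor(up,cv2.COLOR_BGR2HSV); V=H[...,2]
def best(m,x0,y0,z,label):
    cs,_=cv2.findContours(m,cv2.RETR_EXTERNAL,cv2.CHAIN_APPROX_NONE)
    c=max(cs,key=cv2.contourArea).astype(np.float32)
    c=(c+np.array([x0*4,y0*4])+0.5)/4-0.5
    print(label,*rect("top",c,z))
for i,(x,y) in enumerate([(160,223),(188,215),(221,212),(255,216),(289,222)]):
    x0,y0=x-16,y-18; s=np.s_[y0*4:(y0+36)*4,x0*4:(x0+32)*4]
    h=H[s]; m=((h[...,0]<14)&(h[...,1]>110)).astype(np.uint8); 
    v=h[...,2]; vals=v[(m>0)&(v<140)]; t,_=cv2.threshold(vals.reshape(-1,1),0,255,cv2.THRESH_OTSU)
    mm=cv2.morphologyEx(((m>0)&(v>max(t,70))&(v<150)).astype(np.uint8)*255,cv2.MORPH_OPEN,np.ones((7,7)))
    best(mm,x0,y0,94,f"block{i+1} t={t}")
for i,(x,y) in enumerate([(347,229),(401,199)]):
    x0,y0=x-24,y-26; s=np.s_[y0*4:(y0+52)*4,x0*4:(x0+48)*4]; h=H[s]
    m=((h[...,1]<70)&(h[...,2]>190)).astype(np.uint8)*255; m=cv2.morphologyEx(m,cv2.MORPH_CLOSE,np.ones((25,25)))
    m=cv2.morphologyEx(m,cv2.MORPH_OPEN,np.ones((9,9))); best(m,x0,y0,64,f"mould{i+1}")
a=cv2.resize(im[165:235,65:140],(400,373),interpolation=cv2.INTER_CUBIC)
b=cv2.resize(im[175:245,330:420],(400,311),interpolation=cv2.INTER_CUBIC)
b=np.vstack([b,np.zeros((62,400,3),np.uint8)])
si=cv2.imread("pics/side0.png"); c=cv2.resize(si[110:170,270:370],(400,240),interpolation=cv2.INTER_CUBIC); d=cv2.resize(si[305:384,190:270],(400,220),interpolation=cv2.INTER_CUBIC)
d=np.vstack([d,np.zeros((20,400,3),np.uint8)])
cv2.imwrite("pics/crop2.png",np.vstack([np.hstack([a,b]),np.hstack([c,d])])[:600])
E
```

```text
block1 t=109.0 [425.7 215.8] [17.3 14.5] -89.3
block2 t=108.0 [431.6 135.1] [10.5  8.3] 2.3
block3 t=117.0 [441.7  40.4] [9.  5.5] 1.3
block4 t=106.0 [461.2 -45.7] [13.1 12.5] -89.5
block5 t=99.0 [ 391.5 -127.4] [10.2  5.4] 89.7
mould1 [ 402.4 -294.9] [103.8  55.9] -12.9
mould2 [ 492.6 -457.7] [102.4  44.5] 6.5
```

View pics/crop2.png

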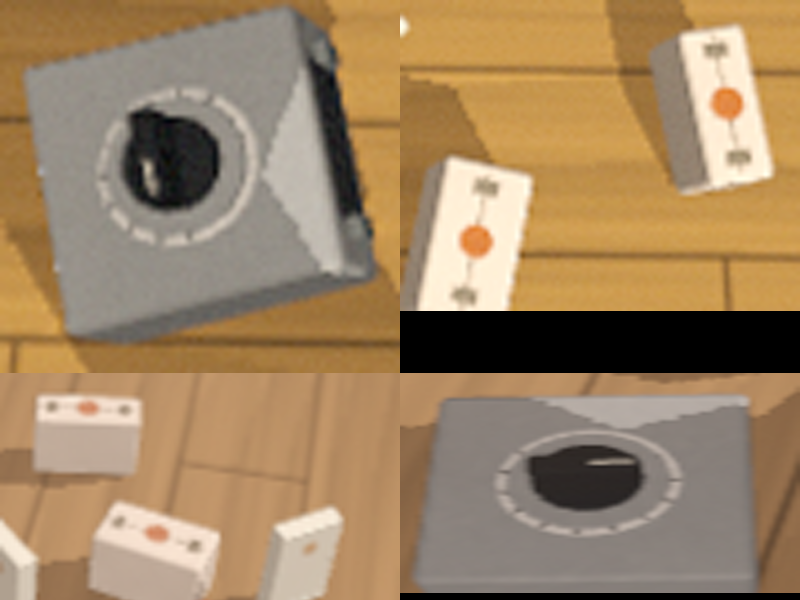

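The crop shows two moulds, each with a seam and an orange dot. The neighbouring white upright is a thin block look-alike. The dial bar's white mark points to the robot side, at top crop (150,175). Now I turn hand-read corners into positions.

```bash
python3 - <<'E'
from h import *
def P(pts,ox,oy,k,z): return np.array([ray("top",(ox+(x+.5)/k-.5,oy+(y+.5)/k-.5),z)[:2] for x,y in pts])
def rep(l,Q): # Q: TL,TR,BR,BL in image ; x-world is up
    c=Q.mean(0); ax=(Q[0]+Q[1]-Q[2]-Q[3])/2; ay=(Q[0]+Q[3]-Q[1]-Q[2])/2
    print(l,c.round(1),"len",np.linalg.norm(ax).round(1),"wid",np.linalg.norm(ay).round(1),"yawx",np.degrees(np.arctan2(ax[1],ax[0])).round(1),"yawy-90",(np.degrees(np.arctan2(ay[1],ay[0]))-90).round(1))
B=[[(60,405),(110,417),(92,527),(37,513)],[(180,367),(252,364),(257,478),(184,484)],[(343,352),(424,358),(420,472),(334,466)],[(536,370),(581,374),(568,488),(525,486)],[(709,403),(744,404),(742,515),(703,517)]]
for i,b in enumerate(B): rep(f"b{i+1}",P(b,145,130,5,94))
for l,b in (("wallL",[(185,30),(214,33),(190,264),(158,262)]),("div1",[(350,45),(403,48),(380,275),(330,273)]),("div2",[(541,63),(593,67),(573,297),(522,295)])): rep(l,P(b,145,125,5,48))
print("wallR top",P([(733,82),(760,84)],145,125,5,48))
rep("dryer",P([(27,72),(290,9),(345,270),(70,335)],65,165,5.333,70))
# side view check
si=cv2.imread("pics/side0.png")
for l,p in (("cradle-centre?",(605,17,48)),("m1",(402,-295,64)),("m2",(493,-458,64)),("dial",(487,398,95))): print(l,proj("side",p)*800/512,proj("top",p)*800/512)
E
```

```text
b1 [412.9 223.2] len 60.4 wid 30.0 yawx -7.6 yawy-90 -13.0
b2 [437.1 145.4] len 64.0 wid 40.0 yawx 4.6 yawy-90 4.3
b3 [444.5  56.3] len 63.1 wid 46.2 yawx -1.7 yawy-90 -3.4Traceback (most recent call last):
  File "<stdin>", line 7, in <module>
  File "<stdin>", line 2, in P
  File "h.py", line 4, in ray
    c=calibration(n); R=np.array(c["R"]);t=np.array(c["t"]);C=-R.T@t
ValueError: time passes only in moves, steps and waits
```

```bash
sed -i 's/^from plant import \*/from plant import *\nimport plant,functools\ncalibration=functools.lru_cache(None)(plant.calibration)/' h.py; python3 - <<'E'
from h import *
def P(pts,ox,oy,k,z): return np.array([ray("top",(ox+(x+.5)/k-.5,oy+(y+.5)/k-.5),z)[:2] for x,y in pts])
def rep(l,Q):
    c=Q.mean(0); ax=(Q[0]+Q[1]-Q[2]-Q[3])/2; ay=(Q[0]+Q[3]-Q[1]-Q[2])/2
    print(l,c.round(1),"len",np.linalg.norm(ax).round(1),"wid",np.linalg.norm(ay).round(1),"yawx",np.degrees(np.arctan2(ax[1],ax[0])).round(1),"yawy-90",(np.degrees(np.arctan2(ay[1],ay[0]))-90).round(1))
B=[[(536,370),(581,374),(568,488),(525,486)],[(709,403),(744,404),(742,515),(703,517)]]
for i,b in enumerate(B): rep(f"b{i+4}",P(b,145,130,5,94))
for l,b in (("wallL",[(185,30),(214,33),(190,264),(158,262)]),("div1",[(350,45),(403,48),(380,275),(330,273)]),("div2",[(541,63),(593,67),(573,297),(522,295)])): rep(l,P(b,145,125,5,48))
print("wallR top",P([(733,82),(760,84)],145,125,5,48).round(1))
rep("dryer",P([(27,72),(290,9),(345,270),(70,335)],65,165,5.333,70))
for l,p in (("cradle-centre?",(605,17,48)),("m1",(402,-295,64)),("m2",(493,-458,64)),("dial",(487,398,95))): print(l,(proj("side",p)*800/512).round(),(proj("top",p)*800/512).round())
E
```

```text
b4 [436.  -38.7] len 63.7 wid 24.2 yawx -5.3 yawy-90 -3.2
b5 [ 420.6 -133. ] len 61.7 wid 20.2 yawx -2.4 yawy-90 1.5
wallL [621.1 179.1] len 141.8 wid 18.2 yawx -3.5 yawy-90 -4.2
div1 [614.4  73. ] len 138.9 wid 30.5 yawx -3.6 yawy-90 -2.2
div2 [603.4 -40.1] len 140.4 wid 30.4 yawx -4.1 yawy-90 -2.8
wallR top [[ 663.9 -143.8]
 [ 662.9 -159.8]]
dryer [487.2 405.9] len 146.0 wid 145.6 yawx 15.1 yawy-90 14.4
cradle-centre? [356. 328.] [370. 250.]
m1 [482. 234.] [541. 359.]
m2 [455. 185.] [630. 310.]
dial [356. 524.] [154. 305.]
```

```bash
cat >> h.py <<'E'
from scipy.spatial.transform import Rotation as Ro
def plan(*targets):
    "targets (x,y,z,thy_deg): prints turn units about tool z (and tilt error), then shift units (tool axes after the turn)"
    o=get_obs(); q=np.array(o["tcp_rot"]); R=Ro.from_quat(q[[1,2,3,0]]).as_matrix(); p=np.array(o["tool_pos"])
    print("t",round(float(o["clock"]),2),"pos",p.round(1),"thy",np.degrees(np.arctan2(R[1,1],R[0,1])).round(2),"z",R[:,2].round(4),"F",np.round(o["wrist_force"],1),"w",round(float(o["width"]),1),"g",round(float(o["grasp_force"]),1))
    for (x,y,z,th) in targets:
        th0=np.degrees(np.arctan2(R[1,1],R[0,1])); a=np.radians(th)
        N=np.array([[-np.sin(a),np.cos(a),0],[np.cos(a),np.sin(a),0],[0,0,-1]]).T
        rv=Ro.from_matrix(R.T@N).as_rotvec(degrees=True)/6
        d=N.T@(np.array([x,y,z])-p)/50
        print("->",(x,y,z,th),"turn",rv.round(3),"shift",d.round(3)); R,p=N,np.array([x,y,z],float)
E
python3 - <<'E'
from h import *
plan((450,180,245,77.1),(402.5,-295,180,77.1))
E
```

```text
t 0.1 pos [129.  534.5 244.8] thy 76.43 z [-3.e-04 -1.e-03 -1.e+00] F [-0.3  1.2  0.1] w 85.4 g 0.0
-> (450, 180, 245, 77.1) turn [-0.01  -0.001 -0.111] shift [-7.842e+00 -5.477e+00 -5.000e-03]
-> (402.5, -295, 180, 77.1) turn [0. 0. 0.] shift [-1.195 -9.472  1.3  ]
```

Emit:
step_arm(delta_pos=[[-0.65,-0.46,0],[-0.65,-0.46,0],[-0.65,-0.46,0],[-0.65,-0.46,0],[-0.65,-0.46,0],[-0.65,-0.46,0],[-0.65,-0.46,0],[-0.65,-0.46,0],[-0.65,-0.46,0],[-0.65,-0.46,0],[-0.65,-0.46,0],[-0.65,-0.46,0]], angular=[[0,0,-0.11],[0,0,0],[0,0,0],[0,0,0],[0,0,0],[0,0,0],[0,0,0],[0,0,0],[0,0,0],[0,0,0],[0,0,0],[0,0,0]])

```text
clock: 1.3
tool_pos: [447.9, 176.7, 245.1]
tcp_rot: [-0.0, 0.112, 0.994, -0.0]
wrist_force: [0.3, 0.7, 0.2]
width: 85.5
grasp_force: 0.0
```

Emit:
step_arm(delta_pos=[[-0.1,-0.79,0.1],[-0.1,-0.79,0.1],[-0.1,-0.79,0.1],[-0.1,-0.79,0.1],[-0.1,-0.79,0.1],[-0.1,-0.79,0.1],[-0.1,-0.79,0.1],[-0.1,-0.79,0.1],[-0.1,-0.79,0.1],[-0.1,-0.79,0.1],[-0.1,-0.79,0.1],[-0.1,-0.79,0.1]], angular=[[0,0,0],[0,0,0],[0,0,0],[0,0,0],[0,0,0],[0,0,0],[0,0,0],[0,0,0],[0,0,0],[0,0,0],[0,0,0],[0,0,0]])

```text
clock: 2.5
tool_pos: [399.2, -298.8, 184.9]
tcp_rot: [-0.0, 0.112, 0.994, 0.0]
wrist_force: [1.4, 0.4, 0.5]
width: 85.4
grasp_force: 0.0
```

```bash
cat >> h.py <<'E'
def grab(n,name):
    im=read_camera(n); cv2.imwrite(f"pics/{name}.png",im); return im
def orange(n,z=64):
    "centres of the moulds' orange dots"
    im=read_camera(n); h=cv2.cvtColor(im,cv2.COLOR_BGR2HSV); m=cv2.inRange(h,(5,80,150),(15,220,255))
    k,_,st,ce=cv2.connectedComponentsWithStats(m)
    for i in range(1,k):
        if 12<=st[i,4]<120:
            p=ray(n,ce[i],z)[:2]
            if 250<p[0]<760 and -600<p[1]<300: print(n,"dot",ce[i].round(1),st[i,4],p.round(1))
E
python3 - <<'E'
from h import *
orange("top");orange("side")
plan((402.5,-295,52,77.1))
E
```

```text
top dot [403.2 197.8] 42 [ 494.7 -458.7]
top dot [289.8 222.5] 104 [ 420.4 -136.6]
top dot [254.7 220.7] 66 [424.5 -38. ]
side dot [291.5 118. ] 12 [ 492.6 -460.4]
side dot [308.8 149.6] 18 [ 402.  -296.6]
side dot [284.2 204.3] 12 [438.8 -32.1]
side dot [271.  258.2] 13 [437.8 161.9]
t 2.6 pos [ 398.7 -300.4  184.2] thy 76.89 z [-1.3e-03  5.0e-04 -1.0e+00] F [-1.1  0.6  0. ] w 85.8 g 0.0
-> (402.5, -295, 52, 77.1) turn [ 0.002 -0.013 -0.035] shift [-0.05   0.123  2.644]
```

Emit:
step_arm(delta_pos=[[-0.05,0.1,0.6],[0,0,0.6],[0,0,0.5],[0,0,0.4],[0,0,0.3],[0,0,0.24],[0,0,0],[0,0,0]], angular=[[0,0,0],[0,0,0],[0,0,0],[0,0,0],[0,0,0],[0,0,0],[0,0,0],[0,0,0]])

```text
clock: 3.4
tool_pos: [403.5, -292.9, 53.7]
tcp_rot: [0.0, 0.112, 0.994, -0.0]
wrist_force: [0.2, -0.0, 0.4]
width: 84.9
grasp_force: 0.0
```

Emit:
step_arm(delta_pos=[[0,0,0],[0,0,0],[0,0,0],[0,0,0],[0,0,0],[0,0,0],[0,0,0],[0,0,0],[0,0,0],[0,0,0]], angular=[[0,0,0],[0,0,0],[0,0,0],[0,0,0],[0,0,0],[0,0,0],[0,0,0],[0,0,0],[0,0,0],[0,0,0]], jaw=1)

```text
clock: 4.4
tool_pos: [403.7, -293.5, 54.4]
tcp_rot: [0.001, 0.112, 0.994, -0.001]
wrist_force: [-1.4, -0.8, 7.6]
width: 54.8
grasp_force: 64.3
```

```bash
python3 - <<'E'
from h import *
plan((403.7,-293.5,176,77.1),(599,-107,176,85.4),(599,-107,76,85.4),(599,-107,66.5,85.4))
E
```

```text
t 4.4 pos [ 403.7 -293.5   54.4] thy 77.09 z [ 0.0014 -0.0015 -1.    ] F [-1.4 -0.8  7.6] w 54.8 g 64.3
-> (403.7, -293.5, 176, 77.1) turn [-0.011  0.016 -0.001] shift [ 0.000e+00 -1.000e-03 -2.432e+00]
-> (599, -107, 176, 85.4) turn [ 0.     0.    -1.383] shift [-3.594  4.031  0.   ]
-> (599, -107, 76, 85.4) turn [0. 0. 0.] shift [0. 0. 2.]
-> (599, -107, 66.5, 85.4) turn [0. 0. 0.] shift [0.   0.   0.19]
```

Emit:
step_arm(delta_pos=[[0,0,-0.3],[0,0,-0.5],[0,0,-0.6],[0,0,-0.6],[0,0,-0.43],[0,0,0],[0,0,0]], angular=[[0,0,0],[0,0,0],[0,0,0],[0,0,0],[0,0,0],[0,0,-0.7],[0,0,-0.68]])

```text
clock: 5.1
tool_pos: [403.3, -292.9, 175.5]
tcp_rot: [0.0, 0.039, 0.999, -0.0]
wrist_force: [-0.8, 0.0, -5.6]
width: 54.7
grasp_force: 65.7
```

Emit:
step_arm(delta_pos=[[-0.3,0.33,0],[-0.4,0.45,0],[-0.4,0.45,0],[-0.4,0.45,0],[-0.4,0.45,0],[-0.4,0.45,0],[-0.4,0.45,0],[-0.4,0.45,0],[-0.3,0.35,0],[-0.14,0.2,0],[0,0,0],[0,0,0]], angular=[[0,0,0],[0,0,0],[0,0,0],[0,0,0],[0,0,0],[0,0,0],[0,0,0],[0,0,0],[0,0,0],[0,0,0],[0,0,0],[0,0,0]])

```text
clock: 6.3
tool_pos: [595.5, -106.7, 174.6]
tcp_rot: [-0.0, 0.04, 0.999, -0.0]
wrist_force: [-0.2, -0.6, -4.3]
width: 55.1
grasp_force: 65.6
```

```bash
python3 - <<'E'
from h import *
plan((599,-107,84,85.4),(599,-107,66.5,85.4))
E
```

```text
t 6.3 pos [ 595.5 -106.7  174.6] thy 85.37 z [-8.e-04 -0.e+00 -1.e+00] F [-0.2 -0.6 -4.3] w 55.1 g 65.6
-> (599, -107, 84, 85.4) turn [-0.001 -0.007 -0.005] shift [-0.071  0.     1.811]
-> (599, -107, 66.5, 85.4) turn [0. 0. 0.] shift [0.   0.   0.35]
```

Emit:
step_arm(delta_pos=[[-0.07,0,0.4],[0,0,0.4],[0,0,0.4],[0,0,0.3],[0,0,0.2],[0,0,0.2],[0,0,0.1],[0,0,0]], angular=[[0,0,0],[0,0,0],[0,0,0],[0,0,0],[0,0,0],[0,0,0],[0,0,0],[0,0,0]])

```text
clock: 7.1
tool_pos: [599.4, -106.7, 74.4]
tcp_rot: [-0.0, 0.04, 0.999, 0.0]
wrist_force: [-1.2, 0.1, -2.6]
width: 54.8
grasp_force: 65.7
```

Emit:
step_arm(delta_pos=[[0,0,0.05],[0,0,0.04],[0,0,0.04],[0,0,0]], angular=[[0,0,0],[0,0,0],[0,0,0],[0,0,0]])

```text
clock: 7.5
tool_pos: [599.4, -106.6, 68.1]
tcp_rot: [-0.0, 0.04, 0.999, 0.0]
wrist_force: [0.2, 0.0, -4.4]
width: 55.2
grasp_force: 65.7
```

Emit:
step_arm(delta_pos=[[0,-0.03,0],[0,-0.03,0],[0,-0.02,0],[0,0,0]], angular=[[0,0,0],[0,0,0],[0,0,0],[0,0,0]])

```text
clock: 7.9
tool_pos: [599.3, -110.5, 68.4]
tcp_rot: [0.0, 0.04, 0.999, 0.0]
wrist_force: [1.1, 3.4, -3.2]
width: 54.9
grasp_force: 65.7
```

Emit:
step_arm(delta_pos=[[0,-0.02,0],[0,0,0]], angular=[[0,0,0],[0,0,0]])

```text
clock: 8.1
tool_pos: [599.3, -110.6, 68.4]
tcp_rot: [0.0, 0.04, 0.999, 0.001]
wrist_force: [1.0, 9.5, -2.2]
width: 55.1
grasp_force: 65.9
```

Emit:
step_arm(delta_pos=[[0,0.01,0.02],[0,0,0.02],[0,0,0.01],[0,0,0]], angular=[[0,0,0],[0,0,0],[0,0,0],[0,0,0]])

```text
clock: 8.5
tool_pos: [599.4, -110.5, 66.6]
tcp_rot: [0.0, 0.04, 0.999, 0.0]
wrist_force: [-3.0, 6.9, 4.1]
width: 54.6
grasp_force: 66.7
```

Emit:
step_arm(delta_pos=[[0,0,0],[0,0,0],[0,0,0],[0,0,0],[0,0,0],[0,0,-0.2],[0,0,-0.5],[0,0,-0.8],[0,0,-0.8],[0,0,-0.5]], angular=[[0,0,0],[0,0,0],[0,0,0],[0,0,0],[0,0,0],[0,0,0],[0,0,0],[0,0,0],[0,0,0],[0,0,0]], jaw=0)

```text
clock: 9.5
tool_pos: [599.6, -111.2, 210.0]
tcp_rot: [0.002, 0.04, 0.999, -0.0]
wrist_force: [-1.0, 0.2, -0.2]
width: 85.1
grasp_force: 0.0
```

```bash
python3 - <<'E'
from h import *
orange("side");orange("top",76)
plan((494.5,-459.2,190,96.5),(494.5,-459.2,54,96.5))
E
```

```text
side dot [291.5 118. ] 12 [ 492.6 -460.4]
side dot [240.4 174.9] 23 [ 602.3 -121.6]
side dot [284.2 204.3] 12 [438.8 -32.1]
side dot [278.2 245.7] 12 [426.9 118.2]
side dot [271.  258.2] 13 [437.8 161.9]
top dot [403.1 197.9] 43 [ 492.6 -453.8]
top dot [309.5 249.9] 68 [ 345.  -189.2]
t 9.6 pos [ 600.3 -111.4  210.9] thy 85.38 z [ 0.0071 -0.0018 -1.    ] F [ 0.9  0.5 -0. ] w 85.4 g 0.0
-> (494.5, -459.2, 190, 96.5) turn [-0.018  0.068 -1.854] shift [ 2.891 -6.672  0.417]
-> (494.5, -459.2, 54, 96.5) turn [0. 0. 0.] shift [0.   0.   2.72]
```

Emit:
step_arm(delta_pos=[[0,0,0],[0,0,0],[0.29,-0.67,0.04],[0.29,-0.67,0.04],[0.29,-0.67,0.04],[0.29,-0.67,0.04],[0.29,-0.67,0.04],[0.29,-0.67,0.04],[0.29,-0.67,0.04],[0.29,-0.67,0.04],[0.29,-0.67,0.04],[0.28,-0.64,0.04]], angular=[[0,0.07,-0.93],[0,0,-0.92],[0,0,0],[0,0,0],[0,0,0],[0,0,0],[0,0,0],[0,0,0],[0,0,0],[0,0,0],[0,0,0],[0,0,0]])

```text
clock: 10.8
tool_pos: [492.1, -460.1, 186.1]
tcp_rot: [-0.004, -0.056, 0.998, 0.001]
wrist_force: [0.6, 0.2, 1.0]
width: 85.4
grasp_force: 0.0
```

```bash
python3 - <<'E'
from h import *
orange("side");
plan((494.5,-459.2,54,96.5))
E
```

```text
side dot [291.5 118. ] 12 [ 492.6 -460.4]
side dot [240.4 174.9] 23 [ 602.3 -121.6]
side dot [284.2 204.3] 12 [438.8 -32.1]
side dot [271.  258.2] 13 [437.8 161.9]
t 10.85 pos [ 489.8 -464.4  185.4] thy 96.27 z [-8.5e-03 -1.0e-04 -1.0e+00] F [-1.4 -4.7  0.7] w 85.2 g 0.0
-> (494.5, -459.2, 54, 96.5) turn [ 0.009 -0.081 -0.038] shift [-0.105  0.093  2.629]
```

Emit:
step_arm(delta_pos=[[0,0,0],[-0.1,0.09,0.6],[0,0,0.6],[0,0,0.5],[0,0,0.4],[0,0,0.3],[0,0,0.2],[0,0,0],[0,0,0]], angular=[[0,-0.08,-0.04],[0,0,0],[0,0,0],[0,0,0],[0,0,0],[0,0,0],[0,0,0],[0,0,0],[0,0,0]])

```text
clock: 11.75
tool_pos: [497.9, -453.7, 57.3]
tcp_rot: [0.001, -0.059, 0.998, 0.0]
wrist_force: [0.2, -0.7, -0.0]
width: 85.5
grasp_force: 0.0
```

Emit:
step_arm(delta_pos=[[0,0,0],[0,0,0],[0,0,0],[0,0,0],[0,0,0],[0,0,0],[0,0,0],[0,0,0],[0,0,0],[0,0,0]], angular=[[0,0,0],[0,0,0],[0,0,0],[0,0,0],[0,0,0],[0,0,0],[0,0,0],[0,0,0],[0,0,0],[0,0,0]], jaw=1)

```text
clock: 12.75
tool_pos: [497.9, -454.1, 57.7]
tcp_rot: [0.001, -0.058, 0.998, -0.0]
wrist_force: [-0.8, -0.5, 5.6]
width: 41.5
grasp_force: 59.3
```

```bash
python3 - <<'E'
from h import *
plan((494.5,-459.2,190,96.5),(616,120,190,85.4))
E
```

```text
t 12.75 pos [ 497.9 -454.1   57.7] thy 96.7 z [ 2.3e-03 -3.0e-04 -1.0e+00] F [-0.8 -0.5  5.6] w 41.5 g 59.3
-> (494.5, -459.2, 190, 96.5) turn [-0.005  0.022  0.034] shift [ 0.079 -0.093 -2.647]
-> (616, 120, 190, 85.4) turn [0.   0.   1.85] shift [-1.493 11.742  0.   ]
```

Emit:
step_arm(delta_pos=[[0,0,-0.3],[0,0,-0.5],[0,0,-0.6],[0,0,-0.6],[0,0,-0.5],[0,0,0],[0,0,0],[0,0,0]], angular=[[0,0,0],[0,0,0],[0,0,0],[0,0,0],[0,0,0],[0,0,0.9],[0,0,0.95],[0,0,0]])

```text
clock: 13.55
tool_pos: [497.3, -453.6, 182.2]
tcp_rot: [0.0, 0.039, 0.999, 0.001]
wrist_force: [-0.1, 0.2, -3.3]
width: 40.8
grasp_force: 60.7
```

```bash
python3 - <<'E'
from h import *
plan((619.5,148.5,182,85.4))
E
```

```text
t 13.55 pos [ 497.3 -453.6  182.2] thy 85.52 z [ 0.001   0.0012 -1.    ] F [-0.1  0.2 -3.3] w 40.8 g 60.7
-> (619.5, 148.5, 182, 85.4) turn [0.012 0.009 0.02 ] shift [-1.4700e+00  1.2198e+01  4.0000e-03]
```

Emit:
step_arm(delta_pos=[[-0.05,0.4,0],[-0.09,0.75,0],[-0.09,0.75,0],[-0.09,0.75,0],[-0.09,0.75,0],[-0.09,0.75,0],[-0.09,0.75,0],[-0.09,0.75,0],[-0.09,0.75,0],[-0.09,0.75,0],[-0.09,0.75,0],[-0.09,0.75,0]], angular=[[0,0,0],[0,0,0],[0,0,0],[0,0,0],[0,0,0],[0,0,0],[0,0,0],[0,0,0],[0,0,0],[0,0,0],[0,0,0],[0,0,0]])

```text
clock: 14.75
tool_pos: [582.4, -24.9, 182.5]
tcp_rot: [0.0, 0.037, 0.999, 0.001]
wrist_force: [0.6, -0.9, -3.4]
width: 41.0
grasp_force: 60.8
```

Emit:
step_arm(delta_pos=[[-0.09,0.75,0],[-0.09,0.75,0],[-0.09,0.75,0],[-0.09,0.7,0],[-0.04,0.45,0],[0,0.1,0],[0,0,0],[0,0,0]], angular=[[0,0,0],[0,0,0],[0,0,0],[0,0,0],[0,0,0],[0,0,0],[0,0,0],[0,0,0]])

```text
clock: 15.55
tool_pos: [615.6, 145.6, 182.4]
tcp_rot: [0.0, 0.038, 0.999, 0.0]
wrist_force: [-0.4, 0.2, -3.4]
width: 41.2
grasp_force: 60.8
```

```bash
python3 - <<'E'
from h import *
plan((619.5,148.5,79,85.4))
E
```

```text
t 15.55 pos [615.6 145.6 182.4] thy 85.64 z [ 8.e-04  1.e-03 -1.e+00] F [-0.4  0.2 -3.4] w 41.2 g 60.8
-> (619.5, 148.5, 79, 85.4) turn [0.01  0.007 0.04 ] shift [-0.073  0.065  2.068]
```

Emit:
step_arm(delta_pos=[[-0.07,0.05,0.4],[0,0,0.4],[0,0,0.4],[0,0,0.3],[0,0,0.25],[0,0,0.2],[0,0,0.1],[0,0,0.08],[0,0,0.06],[0,0,0.02],[0,0,0]], angular=[[0,0,0.04],[0,0,0],[0,0,0],[0,0,0],[0,0,0],[0,0,0],[0,0,0],[0,0,0],[0,0,0],[0,0,0],[0,0,0]])

```text
clock: 16.65
tool_pos: [619.6, 148.9, 72.0]
tcp_rot: [0.001, 0.04, 0.999, 0.001]
wrist_force: [0.2, -0.3, -3.5]
width: 41.5
grasp_force: 60.7
```

Emit:
step_arm(delta_pos=[[0,0.03,0],[0,0.03,0],[0,0.02,0],[0,0,0]], angular=[[0,0,0],[0,0,0],[0,0,0],[0,0,0]])

```text
clock: 17.05
tool_pos: [619.7, 152.1, 71.9]
tcp_rot: [0.0, 0.041, 0.999, -0.0]
wrist_force: [-1.7, -5.5, -1.2]
width: 41.2
grasp_force: 60.6
```

Emit:
step_arm(delta_pos=[[0,-0.01,0.02],[0,0,0.02],[0,0,0.015],[0,0,0]], angular=[[0,0,0],[0,0,0],[0,0,0],[0,0,0]])

```text
clock: 17.45
tool_pos: [620.3, 151.9, 69.9]
tcp_rot: [0.001, 0.041, 0.999, 0.0]
wrist_force: [-0.2, -6.0, 3.5]
width: 41.4
grasp_force: 60.6
```

Emit:
step_arm(delta_pos=[[0,0,0],[0,0,0],[0,0,0],[0,0,0],[0,0,0],[0,0,-0.2],[0,0,-0.5],[0,0,-0.8],[0,0,-0.8],[0,0,-0.4],[0,0,0]], angular=[[0,0,0],[0,0,0],[0,0,0],[0,0,0],[0,0,0],[0,0,0],[0,0,0],[0,0,0],[0,0,0],[0,0,0],[0,0,0]], jaw=0)

```text
clock: 18.55
tool_pos: [620.7, 152.4, 208.6]
tcp_rot: [0.004, 0.04, 0.999, 0.001]
wrist_force: [-0.5, -0.6, -0.0]
width: 85.9
grasp_force: 0.0
```

```bash
python3 - <<'E'
from h import *
plan((437,145.4,200,94.4),(437,145.4,86,94.4))
E
```

```text
t 18.55 pos [620.7 152.4 208.6] thy 85.38 z [ 0.0074  0.0024 -1.    ] F [-0.5 -0.6 -0. ] w 85.9 g 0.0
-> (437, 145.4, 200, 94.4) turn [ 0.023  0.07  -1.504] shift [3.673 0.142 0.172]
-> (437, 145.4, 86, 94.4) turn [0. 0. 0.] shift [0.   0.   2.28]
```

Emit:
step_arm(delta_pos=[[0,0,0],[0,0,0],[0.45,0.02,0.02],[0.5,0.02,0.02],[0.5,0.02,0.02],[0.5,0.02,0.02],[0.5,0.02,0.02],[0.5,0.02,0.02],[0.4,0.02,0.02],[0.3,0,0.02],[0,0,0],[0,0,0]], angular=[[0,0.07,-0.75],[0,0,-0.75],[0,0,0],[0,0,0],[0,0,0],[0,0,0],[0,0,0],[0,0,0],[0,0,0],[0,0,0],[0,0,0],[0,0,0]], jaw=0.25)

```text
clock: 19.75
tool_pos: [437.4, 145.3, 197.3]
tcp_rot: [-0.003, -0.038, 0.999, 0.001]
wrist_force: [0.6, 0.2, -0.9]
width: 64.0
grasp_force: 0.0
```

```bash
python3 - <<'E'
from h import *
orange("side",76)
im=grab("top","top1"); grab("side","side1"); 
plan((437,145.4,82,94.4))
E
```

```text
side dot [240.4 174.9] 25 [ 598.7 -110.5]
side dot [210.3 238.8] 38 [614.1 148.6]
t 19.9 pos [437.6 145.2 197.1] thy 94.36 z [-0.0065  0.0015 -1.    ] F [-0.   0.1  0.3] w 63.7 g 0.0
-> (437, 145.4, 82, 94.4) turn [ 0.019 -0.061 -0.007] shift [0.012 0.004 2.301]
```

Emit:
step_arm(delta_pos=[[0,0,0.5],[0,0,0.5],[0,0,0.5],[0,0,0.3],[0,0,0.2],[0,0,0.2],[0,0,0.1],[0,0,0],[0,0,0]], angular=[[0,-0.06,0],[0,0,0],[0,0,0],[0,0,0],[0,0,0],[0,0,0],[0,0,0],[0,0,0],[0,0,0]])

```text
clock: 20.8
tool_pos: [437.2, 145.5, 82.7]
tcp_rot: [0.0, -0.038, 0.999, 0.001]
wrist_force: [0.3, 0.2, 0.1]
width: 64.1
grasp_force: 0.0
```

Emit:
step_arm(delta_pos=[[0,0,0],[0,0,0],[0,0,0],[0,0,0],[0,0,0],[0,0,0],[0,0,0],[0,0,0]], angular=[[0,0,0],[0,0,0],[0,0,0],[0,0,0],[0,0,0],[0,0,0],[0,0,0],[0,0,0]], jaw=1)

```text
clock: 21.6
tool_pos: [437.4, 145.6, 83.0]
tcp_rot: [0.001, -0.038, 0.999, 0.001]
wrist_force: [0.2, -0.2, 5.6]
width: 38.9
grasp_force: 61.0
```

Emit:
step_arm(delta_pos=[[0,0,-0.2],[0,0,-0.4],[0,0,-0.6],[0,0,-0.6],[0,0,-0.4],[0,0,0],[0,0,0],[0,0,0]], angular=[[0,0,0],[0,0,0],[0,0,0],[0,0,0],[0,0,0],[0,0,0.75],[0,0,0.75],[0,0,0]])

```text
clock: 22.4
tool_pos: [436.8, 145.2, 192.8]
tcp_rot: [0.0, 0.041, 0.999, 0.001]
wrist_force: [-0.0, -0.2, -0.4]
width: 38.8
grasp_force: 60.3
```

```bash
python3 - <<'E'
from h import *
plan((615.5,110,193,85.4),(615.5,110,140,85.4))
E
```

```text
t 22.4 pos [436.8 145.2 192.8] thy 85.3 z [ 4.0e-04  2.1e-03 -1.0e+00] F [-0.  -0.2 -0.4] w 38.8 g 60.3
-> (615.5, 110, 193, 85.4) turn [ 0.02   0.002 -0.016] shift [-3.618e+00 -4.150e-01 -3.000e-03]
-> (615.5, 110, 140, 85.4) turn [0. 0. 0.] shift [0.   0.   1.06]
```

Emit:
step_arm(delta_pos=[[-0.3,-0.04,0],[-0.45,-0.05,0],[-0.5,-0.06,0],[-0.5,-0.06,0],[-0.5,-0.06,0],[-0.5,-0.06,0],[-0.45,-0.05,0],[-0.3,-0.03,0],[-0.12,0,0],[0,0,0],[0,0,0]], angular=[[0,0,0],[0,0,0],[0,0,0],[0,0,0],[0,0,0],[0,0,0],[0,0,0],[0,0,0],[0,0,0],[0,0,0],[0,0,0]])

```text
clock: 23.5
tool_pos: [615.1, 110.4, 192.1]
tcp_rot: [-0.0, 0.04, 0.999, 0.001]
wrist_force: [-0.2, 0.3, -1.0]
width: 39.2
grasp_force: 60.4
```

```bash
python3 - <<'E'
from h import *
plan((615.5,110,146,85.4))
E
```

```text
t 23.5 pos [615.1 110.4 192.1] thy 85.43 z [-6.e-04  2.e-03 -1.e+00] F [-0.2  0.3 -1. ] w 39.2 g 60.4
-> (615.5, 110, 146, 85.4) turn [ 0.018 -0.007  0.005] shift [-0.008 -0.008  0.922]
```

Emit:
step_arm(delta_pos=[[0,0,0.2],[0,0,0.2],[0,0,0.1],[0,0,0.1],[0,0,0.1],[0,0,0.1],[0,0,0]], angular=[[0,0,0],[0,0,0],[0,0,0],[0,0,0],[0,0,0],[0,0,0],[0,0,0]])

```text
clock: 24.2
tool_pos: [617.7, 110.2, 157.4]
tcp_rot: [0.004, 0.04, 0.999, 0.002]
wrist_force: [-8.0, -3.9, 34.6]
width: 39.0
grasp_force: 65.0
```

Emit:
step_arm(delta_pos=[[0,0,0.1],[0,0,0.1],[0,0,0]], angular=[[0,0,0],[0,0,0],[0,0,0]])

```text
clock: 24.5
tool_pos: [621.2, 109.4, 155.1]
tcp_rot: [0.011, 0.041, 0.999, 0.002]
wrist_force: [-12.0, -13.0, 82.4]
width: 39.3
grasp_force: 74.9
```

Emit:
step_arm(delta_pos=[[0,0,-0.2],[0,0,-0.3],[0,0,-0.3],[0,0,-0.3],[0,0,0]], angular=[[0,0,0],[0,0,0],[0,0,0],[0,0,0],[0,0,0]])

```text
clock: 25.0
tool_pos: [616.4, 110.4, 199.5]
tcp_rot: [0.002, 0.04, 0.999, 0.001]
wrist_force: [0.4, -0.0, -1.2]
width: 38.8
grasp_force: 64.5
```

```bash
python3 - <<'E'
from h import *
s=grab("side","side2"); t=grab("top","top2")
a=cv2.resize(s[170:270,175:275],(500,500),interpolation=cv2.INTER_CUBIC)
b=cv2.resize(cv2.imread("pics/side1.png")[170:270,175:235],(300,500),interpolation=cv2.INTER_CUBIC)
cv2.imwrite("pics/crop3.png",np.hstack([a,b]))
plan((615.5,110,180,85.4))
E
```

```text
t 25.1 pos [615.6 110.3 196.9] thy 85.38 z [-3.0e-04  1.9e-03 -1.0e+00] F [ 0.4  0.6 -2.2] w 38.8 g 64.5
-> (615.5, 110, 180, 85.4) turn [ 0.018 -0.005 -0.003] shift [ 0.002 -0.005  0.337]
```

View pics/crop3.png

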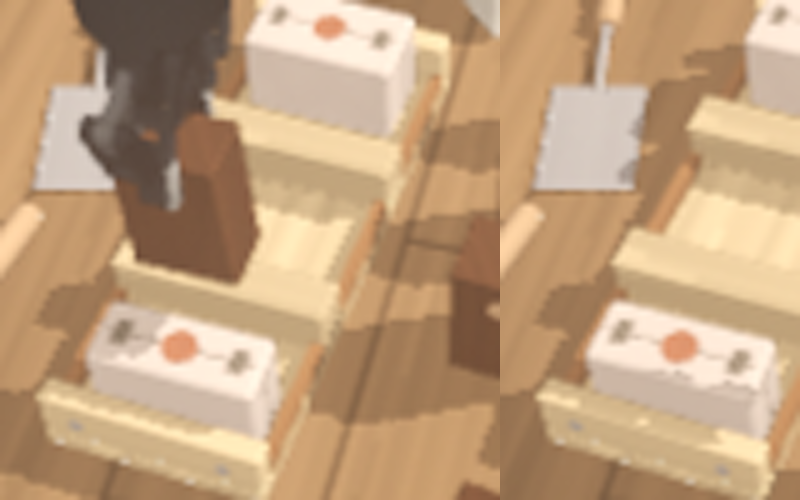

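Crop: mould 2 stands in the near (+y) bay at (180,360), apparently level. Its distance to the end wall needs a measurement from the top view.

```bash
python3 - <<'E'
from h import *
for f in ("top1","top2"):
    im=cv2.imread(f"pics/{f}.png")
    c=cv2.resize(im[125:185,170:300],(780,360),interpolation=cv2.INTER_CUBIC) if f=="top1" else None
    up=cv2.resize(im,None,fx=4,fy=4,interpolation=cv2.INTER_CUBIC); H=cv2.cvtColor(up,cv2.COLOR_BGR2HSV)
    m=((H[...,1]<60)&(H[...,2]>200)).astype(np.uint8)*255; m[:500]=0; m[760:]=0; m[:,:680]=0; m[:,1200:]=0
    m=cv2.morphologyEx(cv2.morphologyEx(m,cv2.MORPH_CLOSE,np.ones((25,25))),cv2.MORPH_OPEN,np.ones((9,9)))
    cs,_=cv2.findContours(m,cv2.RETR_EXTERNAL,cv2.CHAIN_APPROX_NONE)
    for k in cs:
        if cv2.contourArea(k)>1500: print(f,cv2.boundingRect(k),*rect("top",(k.astype(np.float32)+.5)/4-.5,76))
    if c is not None: cv2.imwrite("pics/crop4.png",c)
E
```

```text
top1 (1080, 571, 86, 151) [ 595.2 -109.6] [110.8  55.8] -4.4
top1 (733, 549, 67, 149) [609.6 147.5] [110.   45.4] -0.9
top2 (1080, 570, 86, 152) [ 595.1 -109.6] [111.  56.] -4.5
```

View pics/crop4.png

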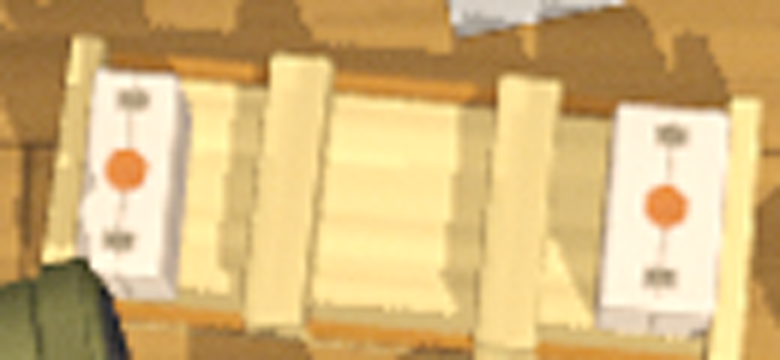

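Top crop: mould 2 at (130,180) is yawed about 3.5° off the wall, with its +x (upper) end standing away; mould 1 is flush. I'll nudge that end flat with the held block, passing above the divider, then insert.

```bash
python3 - <<'E'
from h import *
plan((651.2,88.2,197,85.4),(651.2,88.2,137,85.4),(652.8,108.6,137,85.4))
E
```

```text
t 25.1 pos [615.6 110.3 196.9] thy 85.38 z [-3.0e-04  1.9e-03 -1.0e+00] F [ 0.4  0.6 -2.2] w 38.8 g 64.5
-> (651.2, 88.2, 197, 85.4) turn [ 0.018 -0.005 -0.003] shift [-0.744 -0.383 -0.003]
-> (651.2, 88.2, 137, 85.4) turn [0. 0. 0.] shift [0.  0.  1.2]
-> (652.8, 108.6, 137, 85.4) turn [0. 0. 0.] shift [0.001 0.409 0.   ]
```

Emit:
step_arm(delta_pos=[[-0.25,-0.13,0],[-0.25,-0.13,0],[-0.25,-0.12,0],[0,0,0.3],[0,0,0.3],[0,0,0.3],[0,0,0.2],[0,0,0.1],[0,0,0],[0,0,0]], angular=[[0,0,0],[0,0,0],[0,0,0],[0,0,0],[0,0,0],[0,0,0],[0,0,0],[0,0,0],[0,0,0],[0,0,0]])

```text
clock: 26.1
tool_pos: [651.7, 88.5, 137.6]
tcp_rot: [0.0, 0.04, 0.999, 0.001]
wrist_force: [-0.1, 0.2, -1.6]
width: 39.3
grasp_force: 64.5
```

Emit:
step_arm(delta_pos=[[0,0.06,0],[0,0.06,0],[0,0.06,0],[0,0.04,0],[0,0.04,0],[0,0.04,0],[0,0,0]], angular=[[0,0,0],[0,0,0],[0,0,0],[0,0,0],[0,0,0],[0,0,0],[0,0,0]])

```text
clock: 26.8
tool_pos: [652.8, 103.4, 137.1]
tcp_rot: [-0.0, 0.04, 0.999, 0.001]
wrist_force: [-0.4, -1.2, -1.2]
width: 39.2
grasp_force: 64.6
```

Contact starting; continue gently to the flush position.

Emit:
step_arm(delta_pos=[[0,0.03,0],[0,0.03,0],[0,0.02,0],[0,0,0]], angular=[[0,0,0],[0,0,0],[0,0,0],[0,0,0]])

```text
clock: 27.2
tool_pos: [653.2, 107.1, 137.3]
tcp_rot: [0.0, 0.04, 0.999, 0.001]
wrist_force: [0.0, -4.3, 2.1]
width: 39.3
grasp_force: 64.8
```

Emit:
step_arm(delta_pos=[[0,0.02,0],[0,0,0]], angular=[[0,0,0],[0,0,0]])

```text
clock: 27.4
tool_pos: [653.1, 107.7, 137.3]
tcp_rot: [-0.0, 0.04, 0.999, 0.0]
wrist_force: [-2.2, -6.5, 2.7]
width: 38.9
grasp_force: 64.9
```

Emit:
step_arm(delta_pos=[[0,-0.1,0],[0,-0.1,0],[0,0,-0.4],[0,0,-0.4],[0,0,0]], angular=[[0,0,0],[0,0,0],[0,0,0],[0,0,0],[0,0,0]])

```text
clock: 27.9
tool_pos: [653.3, 98.3, 179.9]
tcp_rot: [0.002, 0.04, 0.999, 0.002]
wrist_force: [1.1, -0.3, -1.3]
width: 38.6
grasp_force: 64.5
```

```bash
python3 - <<'E'
from h import *
s=grab("side","side3")
a=cv2.resize(s[200:265,180:240],(600,650),interpolation=cv2.INTER_CUBIC)[:600]
cv2.imwrite("pics/crop5.png",a)
plan((613.5,110,177,85.4))
E
```

```text
t 27.95 pos [652.7  98.2 177.9] thy 85.37 z [ 0.0021  0.0025 -1.    ] F [-0.3 -0.3 -1.4] w 39.3 g 64.5
-> (613.5, 110, 177, 85.4) turn [ 0.026  0.018 -0.005] shift [0.801 0.172 0.018]
```

View pics/crop5.png

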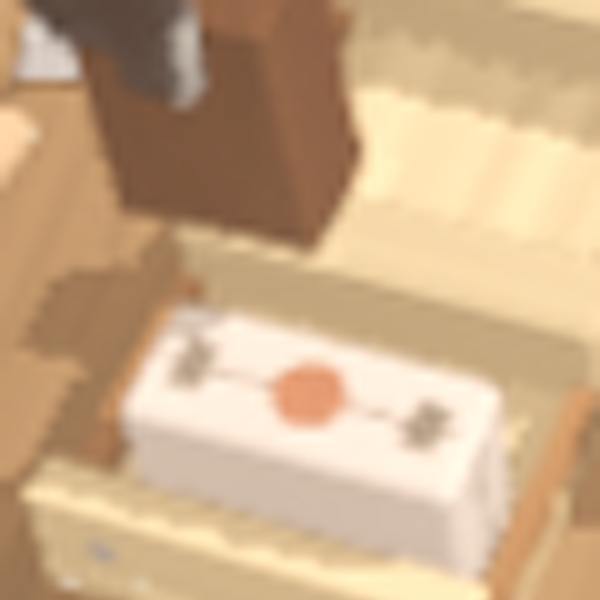

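Crop: mould 2 at (300,400) now looks slightly turned the other way, so the earlier yaw reading was spoiled by the arm hiding a corner. I'll triangulate the dots and compare edge slopes properly.

```bash
python3 - <<'E'
from h import *
p=(170+127.5/6-.5,125+170.5/6-.5); q=(170+667.5/6-.5,125+207.5/6-.5)
print("top1 dots",ray("top",p,76),ray("top",q,76))
orange("side",76)
# corner rays from crop5 (10x, origin 180,200), mould top z=76 : +x front, -x front, -x back, +x back
for l,z,pts in(("mould",76,[(125,432),(452,498),(500,378),(190,310)]),("wall inner top",48,[(58,462),(490,573)]),("div top +y edge",48,[(175,240),(590,345)])):
    print(l,[ray("side",(180+(x+.5)/10-.5,200+(y+.5)/10-.5),z)[:2].round(1) for x,y in pts])
# crop3 right panel (before), 5x origin 175,170
print("mould before",[ray("side",(175+(x+.5)/5-.5,170+(y+.5)/5-.5),76)[:2].round(1) for x,y in [(88,355),(265,397),(276,340),(115,302)]])
E
```

```text
top1 dots [616.40798504 148.56382971  76.        ] [ 601.01807563 -110.64948111   76.        ]
side dot [240.4 174.9] 23 [ 598.7 -110.5]
side dot [284.2 204.3] 12 [437.6 -22.2]
side dot [274.3 232. ] 13 [445.5  83.8]
side dot [210.2 238.9] 35 [614.4 148.9]
side dot [273.2 284.3] 12 [414.8 242. ]
mould [array([659.3, 172.9]), array([564.9, 171.9]), array([563.4, 131.1]), array([655.9, 129.7])]
wall inner top [array([684.7, 170.6]), array([554.6, 176.3])]
div top +y edge [array([679.2,  88.8]), array([548.3,  96. ])]
mould before [array([661.4, 166.1]), array([557.6, 169. ]), array([562.5, 131.8]), array([659.2, 128.5])]
```

```bash
python3 - <<'E'
from h import *
plan((611,98,178,85.4),(611,98,137,85.4))
E
```

```text
t 28.0 pos [652.2  98.2 176.6] thy 85.37 z [-1.0e-04  2.3e-03 -1.0e+00] F [ 0.2  0.3 -2.2] w 38.8 g 64.5
-> (611, 98, 178, 85.4) turn [ 0.022 -0.003 -0.005] shift [ 0.822 -0.07  -0.029]
-> (611, 98, 137, 85.4) turn [0. 0. 0.] shift [0.   0.   0.82]
```

Emit:
step_arm(delta_pos=[[0.3,-0.03,0],[0.3,-0.03,0],[0.22,0,0],[0,0,0.3],[0,0,0.3],[0,0,0.18],[0,0,0],[0,0.06,0],[0,0.06,0],[0,0.06,0],[0,0.02,0],[0,0,0]], angular=[[0,0,0],[0,0,0],[0,0,0],[0,0,0],[0,0,0],[0,0,0],[0,0,0],[0,0,0],[0,0,0],[0,0,0],[0,0,0],[0,0,0]])

```text
clock: 29.2
tool_pos: [612.2, 108.7, 138.5]
tcp_rot: [0.0, 0.04, 0.999, 0.001]
wrist_force: [0.1, -1.0, -0.1]
width: 39.0
grasp_force: 64.7
```

Emit:
step_arm(delta_pos=[[0,0.03,0],[0,0.03,0],[0,0,0]], angular=[[0,0,0],[0,0,0],[0,0,0]])

```text
clock: 29.5
tool_pos: [612.2, 111.0, 138.3]
tcp_rot: [-0.0, 0.041, 0.999, 0.0]
wrist_force: [-1.3, -6.7, 2.6]
width: 39.3
grasp_force: 64.8
```

Emit:
step_arm(delta_pos=[[0,0.03,0],[0,0.01,0],[0,0,0]], angular=[[0,0,0],[0,0,0],[0,0,0]])

```text
clock: 29.8
tool_pos: [612.2, 111.7, 138.5]
tcp_rot: [-0.001, 0.041, 0.999, -0.001]
wrist_force: [-5.4, -13.8, 5.4]
width: 38.4
grasp_force: 65.1
```

```bash
python3 - <<'E'
from h import *
orange("side",76)
E
```

```text
side dot [240.5 174.7] 26 [ 598.9 -111.6]
side dot [284.2 204.3] 12 [437.6 -22.2]
side dot [219.5 214. ] 61 [615.8  58.7]
side dot [209.9 240.3] 37 [613.9 153.5]
side dot [273.2 284.3] 12 [414.8 242. ]
```

Emit:
step_arm(delta_pos=[[0,-0.03,0],[0,-0.01,0],[0,0,0.06],[0,0,0.06],[0,0,0.06],[0,0,0]], angular=[[0,0,0],[0,0,0],[0,0,0],[0,0,0],[0,0,0],[0,0,0]])

```text
clock: 30.45
tool_pos: [612.5, 110.5, 129.3]
tcp_rot: [0.0, 0.041, 0.999, 0.0]
wrist_force: [-0.3, -7.7, 0.6]
width: 39.1
grasp_force: 64.5
```

```bash
python3 - <<'E'
from h import *
orange("side",76); plan()
E
```

```text
side dot [347.8 143.3] 28 [ 273.3 -347. ]
side dot [240.9 175.5] 15 [ 596.4 -108.2]
side dot [284.2 204.3] 12 [437.6 -22.2]
side dot [219.6 215.8] 65 [613.6  65. ]
side dot [209.8 240.1] 40 [614.3 152.9]
side dot [273.2 284.3] 12 [414.8 242. ]
t 30.5 pos [612.5 110.6 129.3] thy 85.33 z [ 1.e-04  3.e-04 -1.e+00] F [-1.  -8.4  1.5] w 39.0 g 64.6
```

Emit:
step_arm(delta_pos=[[0,0,0.1],[0,0,0.1],[0,0,0.1],[0,0,0]], angular=[[0,0,0],[0,0,0],[0,0,0],[0,0,0]])

```text
clock: 30.9
tool_pos: [612.4, 110.3, 113.8]
tcp_rot: [-0.0, 0.041, 0.999, -0.0]
wrist_force: [1.3, -9.9, -3.7]
width: 38.8
grasp_force: 64.0
```

Emit:
step_arm(delta_pos=[[0,0,0.1],[0,0,0.1],[0,0,0.08],[0,0,0]], angular=[[0,0,0],[0,0,0],[0,0,0],[0,0,0]])

```text
clock: 31.3
tool_pos: [612.4, 110.3, 100.0]
tcp_rot: [-0.0, 0.041, 0.999, -0.0]
wrist_force: [2.3, -10.5, -2.6]
width: 39.3
grasp_force: 64.1
```

Emit:
step_arm(delta_pos=[[0,-0.01,0.03],[0,0,0.03],[0,0,0.03],[0,0,0]], angular=[[0,0,0],[0,0,0],[0,0,0],[0,0,0]])

```text
clock: 31.7
tool_pos: [612.5, 110.2, 95.9]
tcp_rot: [0.0, 0.041, 0.999, 0.0]
wrist_force: [-0.1, -8.8, 1.6]
width: 38.6
grasp_force: 64.7
```

Emit:
step_arm(delta_pos=[[0,0,0.03],[0,0,0.02],[0,0,0]], angular=[[0,0,0],[0,0,0],[0,0,0]])

```text
clock: 32.0
tool_pos: [612.6, 110.2, 94.6]
tcp_rot: [0.001, 0.041, 0.999, 0.0]
wrist_force: [-5.9, -9.5, 12.8]
width: 39.4
grasp_force: 66.1
```

Emit:
step_arm(delta_pos=[[0,0,0],[0,0,0],[0,0,0],[0,0,0],[0,0,-0.2],[0,0,-0.5],[0,0,-0.7],[0,0,-0.7],[0,0,0]], angular=[[0,0,0],[0,0,0],[0,0,0],[0,0,0],[0,0,0],[0,0,0],[0,0,0],[0,0,0],[0,0,0]], jaw=0.3)

```text
clock: 32.9
tool_pos: [613.9, 111.3, 204.3]
tcp_rot: [0.004, 0.04, 0.999, 0.002]
wrist_force: [-0.4, 0.2, 0.1]
width: 59.7
grasp_force: 0.0
```

```bash
python3 - <<'E'
from h import *
plan((436,-38.7,196,86),(436,-38.7,82,86))
E
```

```text
t 32.9 pos [613.9 111.3 204.3] thy 85.38 z [ 0.0086  0.0031 -1.    ] F [-0.4  0.2  0.1] w 59.7 g 0.0
-> (436, -38.7, 196, 86) turn [ 0.036  0.079 -0.103] shift [ 3.34  -3.241  0.166]
-> (436, -38.7, 82, 86) turn [0. 0. 0.] shift [0.   0.   2.28]
```

Emit:
step_arm(delta_pos=[[0.3,-0.29,0],[0.43,-0.42,0],[0.43,-0.42,0.03],[0.43,-0.42,0.03],[0.43,-0.42,0.03],[0.43,-0.42,0.03],[0.43,-0.42,0.03],[0.3,-0.28,0],[0.16,-0.15,0],[0,0,0],[0,0,0]], angular=[[0.03,0.06,-0.1],[0,0,0],[0,0,0],[0,0,0],[0,0,0],[0,0,0],[0,0,0],[0,0,0],[0,0,0],[0,0,0],[0,0,0]])

```text
clock: 34.0
tool_pos: [434.7, -38.5, 192.1]
tcp_rot: [-0.003, 0.035, 0.999, -0.0]
wrist_force: [0.7, 0.1, 0.2]
width: 59.6
grasp_force: 0.0
```

```bash
python3 - <<'E'
from h import *
orange("side",76)
plan((436,-38.7,82,86))
E
```

```text
side dot [240.4 174.9] 23 [ 598.7 -110.5]
side dot [223.8 225.2] 34 [591.4  94.8]
side dot [214.4 225.8] 34 [617.1 103.2]
side dot [213.9 233.2] 15 [610.4 128. ]
side dot [210.1 239.9] 37 [613.8 152. ]
side dot [165.1 250.8] 69 [721.9 214.8]
t 34.05 pos [434.7 -38.3 191.9] thy 85.99 z [-6.2e-03 -6.0e-04 -1.0e+00] F [0.5 1.2 0.8] w 59.7 g 0.0
-> (436, -38.7, 82, 86) turn [-0.01  -0.058 -0.002] shift [-0.026 -0.005  2.198]
```

Emit:
step_arm(delta_pos=[[-0.03,0,0.5],[0,0,0.5],[0,0,0.4],[0,0,0.3],[0,0,0.2],[0,0,0.2],[0,0,0.06],[0,0,0],[0,0,0]], angular=[[0,-0.05,0],[0,0,0],[0,0,0],[0,0,0],[0,0,0],[0,0,0],[0,0,0],[0,0,0],[0,0,0]])

```text
clock: 34.95
tool_pos: [435.6, -38.9, 84.2]
tcp_rot: [-0.0, 0.035, 0.999, -0.001]
wrist_force: [0.4, -0.3, 1.1]
width: 59.9
grasp_force: 0.0
```

Emit:
step_arm(delta_pos=[[0,0,0],[0,0,0],[0,0,0],[0,0,0],[0,0,0],[0,0,0],[0,0,0],[0,0,0],[0,0,0],[0,0,0]], angular=[[0,0,0],[0,0,0],[0,0,0],[0,0,0],[0,0,0],[0,0,0],[0,0,0],[0,0,0],[0,0,0],[0,0,0]], jaw=1)

```text
clock: 35.95
tool_pos: [435.6, -39.0, 84.4]
tcp_rot: [-0.0, 0.035, 0.999, -0.001]
wrist_force: [-1.2, 0.9, 7.0]
width: 25.2
grasp_force: 57.9
```

Emit:
step_arm(delta_pos=[[0,0,-0.2],[0,0,-0.4],[0,0,-0.6],[0,0,-0.6],[0,0,-0.4],[0,0,0],[0,0,0]], angular=[[0,0,0],[0,0,0],[0,0,0],[0,0,0],[0,0,0],[0,0,0.1],[0,0,0]])

```text
clock: 36.65
tool_pos: [435.3, -38.8, 193.7]
tcp_rot: [-0.001, 0.041, 0.999, -0.001]
wrist_force: [0.1, 0.4, -1.5]
width: 25.4
grasp_force: 57.7
```

```bash
python3 - <<'E'
from h import *
plan((603.3,-68.2,192,85.4))
E
```

```text
t 36.65 pos [435.3 -38.8 193.7] thy 85.34 z [-0.001  -0.0011 -1.    ] F [ 0.1  0.4 -1.5] w 25.4 g 57.7
-> (603.3, -68.2, 192, 85.4) turn [-0.011 -0.009 -0.009] shift [-3.397 -0.317  0.034]
```

Emit:
step_arm(delta_pos=[[-0.3,-0.03,0],[-0.45,-0.05,0],[-0.5,-0.05,0],[-0.5,-0.05,0],[-0.5,-0.05,0],[-0.45,-0.04,0],[-0.35,-0.03,0],[-0.25,-0.02,0],[-0.1,0,0],[0,0,0],[0,0,0]], angular=[[0,0,0],[0,0,0],[0,0,0],[0,0,0],[0,0,0],[0,0,0],[0,0,0],[0,0,0],[0,0,0],[0,0,0],[0,0,0]])

```text
clock: 37.75
tool_pos: [603.1, -68.3, 193.0]
tcp_rot: [-0.001, 0.04, 0.999, -0.0]
wrist_force: [-1.1, -0.2, -1.4]
width: 25.3
grasp_force: 57.7
```

```bash
python3 - <<'E'
from h import *
plan((603.3,-68.2,164,85.4))
E
```

```text
t 37.75 pos [603.1 -68.3 193. ] thy 85.38 z [-2.5e-03 -9.0e-04 -1.0e+00] F [-1.1 -0.2 -1.4] w 25.3 g 57.7
-> (603.3, -68.2, 164, 85.4) turn [-0.01  -0.023 -0.004] shift [-0.005  0.003  0.579]
```

Emit:
step_arm(delta_pos=[[0,0,0.2],[0,0,0.2],[0,0,0.18],[0,0,0.04],[0,0,0.04],[0,0,0.04],[0,0,0.02],[0,0,0]], angular=[[0,0,0],[0,0,0],[0,0,0],[0,0,0],[0,0,0],[0,0,0],[0,0,0],[0,0,0]])

```text
clock: 38.55
tool_pos: [603.6, -68.5, 157.6]
tcp_rot: [-0.001, 0.04, 0.999, -0.001]
wrist_force: [0.3, -0.6, -1.5]
width: 24.8
grasp_force: 57.7
```

Emit:
step_arm(delta_pos=[[0,0,0.06],[0,0,0.06],[0,0,0.06],[0,0,0.06],[0,0,0]], angular=[[0,0,0],[0,0,0],[0,0,0],[0,0,0],[0,0,0]])

```text
clock: 39.05
tool_pos: [603.4, -68.5, 145.0]
tcp_rot: [-0.001, 0.04, 0.999, -0.0]
wrist_force: [0.1, 0.0, -1.2]
width: 25.2
grasp_force: 57.7
```

Emit:
step_arm(delta_pos=[[0,0,0.06],[0,0,0.06],[0,0,0.06],[0,0,0.06],[0,0,0]], angular=[[0,0,0],[0,0,0],[0,0,0],[0,0,0],[0,0,0]])

```text
clock: 39.55
tool_pos: [603.4, -68.5, 133.0]
tcp_rot: [-0.001, 0.04, 0.999, -0.001]
wrist_force: [0.0, 0.8, -0.1]
width: 25.1
grasp_force: 57.7
```

Emit:
step_arm(delta_pos=[[0,0,0.06],[0,0,0.06],[0,0,0.06],[0,0,0.06],[0,0,0]], angular=[[0,0,0],[0,0,0],[0,0,0],[0,0,0],[0,0,0]])

```text
clock: 40.05
tool_pos: [603.4, -68.7, 121.1]
tcp_rot: [-0.001, 0.04, 0.999, -0.001]
wrist_force: [1.1, -2.7, -2.9]
width: 25.3
grasp_force: 57.5
```

Emit:
step_arm(delta_pos=[[0,0,0.08],[0,0,0.08],[0,0,0.08],[0,0,0.06],[0,0,0]], angular=[[0,0,0],[0,0,0],[0,0,0],[0,0,0],[0,0,0]])

```text
clock: 40.55
tool_pos: [603.3, -68.6, 105.9]
tcp_rot: [-0.001, 0.04, 0.999, -0.001]
wrist_force: [0.6, -2.9, -4.1]
width: 25.1
grasp_force: 57.5
```

Floor should come at about 96.4.

Emit:
step_arm(delta_pos=[[0,0,0.06],[0,0,0.06],[0,0,0.04],[0,0,0.03],[0,0,0.02],[0,0,0.01],[0,0,0]], angular=[[0,0,0],[0,0,0],[0,0,0],[0,0,0],[0,0,0],[0,0,0],[0,0,0]])

```text
clock: 41.25
tool_pos: [603.6, -68.6, 96.5]
tcp_rot: [-0.0, 0.04, 0.999, -0.001]
wrist_force: [-5.1, -2.5, 10.5]
width: 25.0
grasp_force: 59.1
```

Emit:
step_arm(delta_pos=[[0,0,0],[0,0,0],[0,0,0],[0,0,0],[0,0,-0.2],[0,0,-0.5],[0,0,-0.7],[0,0,-0.7],[0,0,0]], angular=[[0,0,0],[0,0,0],[0,0,0],[0,0,0],[0,0,0],[0,0,0],[0,0,0],[0,0,0],[0,0,0]], jaw=0.5)

```text
clock: 42.15
tool_pos: [605.2, -68.7, 206.6]
tcp_rot: [0.004, 0.04, 0.999, -0.001]
wrist_force: [-0.1, -0.1, -0.5]
width: 42.9
grasp_force: 0.0
```

```bash
python3 - <<'E'
from h import *
plan((480,200,200,85.4))
E
```

```text
t 42.15 pos [605.2 -68.7 206.6] thy 85.37 z [ 0.0071 -0.0025 -1.    ] F [-0.1 -0.1 -0.5] w 42.9 g 0.0
-> (480, 200, 200, 85.4) turn [-0.018  0.07  -0.004] shift [2.928 5.156 0.132]
```

Emit:
step_arm(delta_pos=[[0.2,0.3,0],[0.3,0.5,0],[0.35,0.6,0],[0.35,0.6,0],[0.35,0.6,0],[0.35,0.6,0],[0.35,0.6,0],[0.35,0.6,0],[0.25,0.5,0],[0.1,0.2,0],[0,0,0]], angular=[[0,0,0],[0,0,0],[0,0,0],[0,0,0],[0,0,0],[0,0,0],[0,0,0],[0,0,0],[0,0,0],[0,0,0],[0,0,0]])

```text
clock: 43.25
tool_pos: [476.9, 198.4, 200.6]
tcp_rot: [-0.001, 0.039, 0.999, -0.001]
wrist_force: [0.7, -0.5, 0.5]
width: 42.9
grasp_force: 0.0
```

```bash
python3 - <<'E'
from h import *
s=grab("side","side4"); t=grab("top","top4")
a=cv2.resize(s[150:270,175:275],(500,600),interpolation=cv2.INTER_CUBIC)
b=cv2.resize(t[120:200,165:305],(300,171),interpolation=cv2.INTER_CUBIC)
d=cv2.resize(s[310:380,190:270],(300,262),interpolation=cv2.INTER_CUBIC)
cv2.imwrite("pics/crop6.png",np.hstack([a,np.vstack([b,d,np.zeros((167,300,3),np.uint8)])]))
orange("side",76)
H=cv2.cvtColor(s,cv2.COLOR_BGR2HSV); p=proj("side",(487,402,95)).astype(int); print(p)
plan((487,403,200,104.8))
E
```

```text
side dot [212.4 222.6] 119 [626.5  93.6]
side dot [222.8 224.5] 29 [595.1  93.2]
side dot [213.9 233.1] 16 [610.7 127.6]
side dot [210.1 239.9] 37 [613.8 152. ]
[227 337]
t 43.4 pos [477.6 196.7 200.5] thy 85.32 z [-0.0013 -0.0012 -1.    ] F [0.  0.3 0.1] w 42.9 g 0.0
-> (487, 403, 200, 104.8) turn [-0.01  -0.014 -3.246] shift [-1.235  3.942  0.009]
```

View pics/crop6.png

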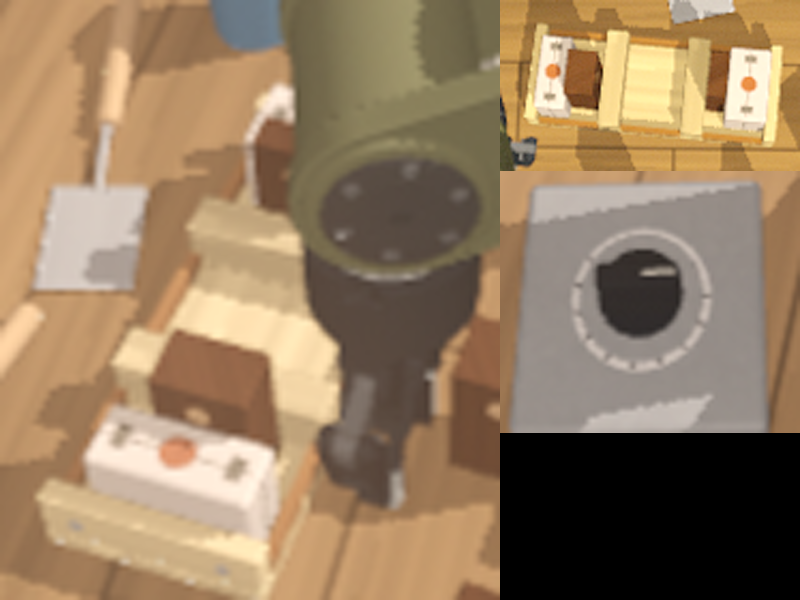

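The side crop shows both moulds flush in the end bays. Each has its block upright beside its middle, and the top inset confirms it. The dial ring is at side crop (642,301). Locating the dial axis.

```bash
python3 - <<'E'
from h import *
print("side",ray("side",(190+143/3.75-.4,310+130.5/3.743-.4),70))
print("top",ray("top",(65+178/5.333-.4,165+167/5.333-.4),70))
im=cv2.imread("pics/top0.png")
c=cv2.resize(im[183:207,83:110],(540,480),interpolation=cv2.INTER_CUBIC); cv2.imwrite("pics/crop7.png",c)
for n,f in(("side","side4"),("top","top0")):
    im=cv2.imread(f"pics/{f}.png"); g=im.max(2); m=((g<60)*255).astype(np.uint8)
    p=proj(n,(487,400,90)).astype(int); w=np.zeros_like(m); w[p[1]-16:p[1]+17,p[0]-16:p[0]+17]=255; m&=w
    cs,_=cv2.findContours(m,cv2.RETR_EXTERNAL,cv2.CHAIN_APPROX_NONE); k=max(cs,key=cv2.contourArea); print(n,p,cv2.boundingRect(k),cv2.contourArea(k))
E
```

```text
side [484.95507283 409.65033172  70.        ]
top [488.72429865 408.66425145  70.        ]
side [227 336] (216, 331, 22, 22) 316.0
top [ 98 195] (88, 186, 18, 18) 225.0
```

View pics/crop7.png

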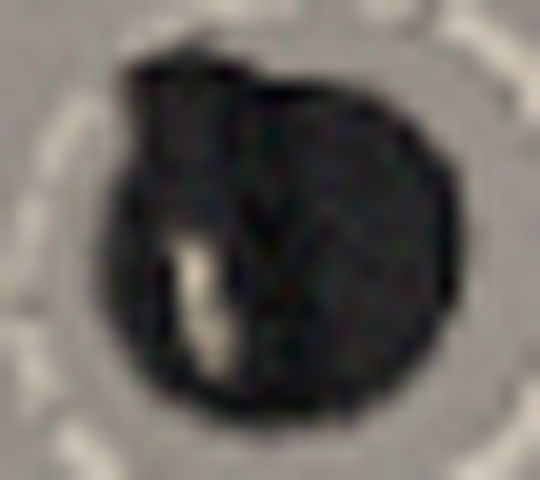

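The crop shows the dial bar running from (190,65) to (218,390), tilted about 14.5°, with the mark at its lower (robot) end. That matches the dryer yaw. I'll get the bar-top height from the axis.

```bash
python3 - <<'E'
from h import *
for h in (90,100,110,120,130): print(h,ray("top",(83+203/20-.5,183+228/20-.5),h)[:2].round(1))
# side: mark from crop6 panel d: (640,273)-(677,268); 
for h in (90,100,110,120,130): print(h,ray("side",(190+140/3.75-.4,310+102/3.743-.4),h)[:2].round(1),ray("side",(190+177/3.75-.4,310+97/3.743-.4),h)[:2].round(1))
plan((487,408.5,200,104.8))
E
```

```text
90 [491.1 416. ]
100 [489.5 411.8]
110 [487.9 407.6]
120 [486.3 403.4]
130 [484.7 399.2]
90 [488.3 400.1] [467.5 391.8]
100 [486.7 403.2] [466.1 395.1]
110 [485.  406.4] [464.7 398.4]
120 [483.3 409.6] [463.3 401.7]
130 [481.6 412.8] [461.8 405. ]
t 43.4 pos [477.6 196.7 200.5] thy 85.32 z [-0.0013 -0.0012 -1.    ] F [0.  0.3 0.1] w 42.9 g 0.0
-> (487, 408.5, 200, 104.8) turn [-0.01  -0.014 -3.246] shift [-1.263  4.048  0.009]
```

Emit:
step_arm(delta_pos=[[0,0,0],[0,0,0],[0,0,0],[0,0,0],[-0.15,0.4,0],[-0.2,0.6,0],[-0.2,0.65,0],[-0.2,0.65,0],[-0.2,0.65,0],[-0.15,0.6,0],[-0.1,0.4,0],[0,0,0]], angular=[[0,0,-0.8],[0,0,-0.8],[0,0,-0.8],[0,0,-0.84],[0,0,0],[0,0,0],[0,0,0],[0,0,0],[0,0,0],[0,0,0],[0,0,0],[0,0,0]])

```text
clock: 44.6
tool_pos: [485.0, 404.8, 199.6]
tcp_rot: [-0.001, -0.129, 0.992, -0.001]
wrist_force: [0.6, -0.2, 0.1]
width: 42.5
grasp_force: 0.0
```

```bash
python3 - <<'E'
from h import *
plan((487,408.5,120,104.8),(487,408.5,98,104.8))
E
```

```text
t 44.6 pos [485.  404.8 199.6] thy 104.86 z [-0.0018 -0.0013 -1.    ] F [ 0.6 -0.2  0.1] w 42.5 g 0.0
-> (487, 408.5, 120, 104.8) turn [-0.007 -0.019  0.01 ] shift [-0.057  0.062  1.592]
-> (487, 408.5, 98, 104.8) turn [0. 0. 0.] shift [0.   0.   0.44]
```

Emit:
step_arm(delta_pos=[[-0.05,0.05,0.4],[0,0,0.4],[0,0,0.4],[0,0,0.3],[0,0,0.2],[0,0,0.2],[0,0,0.12],[0,0,0],[0,0,0]], angular=[[0,0,0],[0,0,0],[0,0,0],[0,0,0],[0,0,0],[0,0,0],[0,0,0],[0,0,0],[0,0,0]])

```text
clock: 45.5
tool_pos: [486.5, 407.0, 99.7]
tcp_rot: [-0.0, -0.129, 0.992, -0.0]
wrist_force: [0.1, -0.3, 0.3]
width: 42.9
grasp_force: 0.0
```

```bash
python3 - <<'E'
from h import *
plan((487,408.5,98,104.8))
E
```

```text
t 45.5 pos [486.5 407.   99.7] thy 104.82 z [-8.e-04 -7.e-04 -1.e+00] F [ 0.1 -0.3  0.3] w 42.9 g 0.0
-> (487, 408.5, 98, 104.8) turn [-0.004 -0.009  0.003] shift [-0.017  0.027  0.035]
```

Close on the bar slowly, watching the side force.

Emit:
step_arm(delta_pos=[[-0.02,0.03,0],[0,0,0],[0,0,0],[0,0,0],[0,0,0]], angular=[[0,0,0],[0,0,0],[0,0,0],[0,0,0],[0,0,0]], jaw=0.75)

```text
clock: 46.0
tool_pos: [486.9, 408.5, 99.3]
tcp_rot: [-0.001, -0.129, 0.992, -0.0]
wrist_force: [0.9, 0.2, -0.2]
width: 22.0
grasp_force: 0.0
```

Emit:
step_arm(delta_pos=[[0,0,0],[0,0,0],[0,0,0],[0,0,0],[0,0,0],[0,0,0]], angular=[[0,0,0],[0,0,0],[0,0,0],[0,0,0],[0,0,0],[0,0,0]], jaw=1)

```text
clock: 46.6
tool_pos: [487.3, 407.2, 99.6]
tcp_rot: [-0.001, -0.129, 0.992, -0.002]
wrist_force: [-1.1, -12.2, 7.4]
width: 12.8
grasp_force: 59.7
```

```bash
python3 - <<'E'
from h import *
plan(); print(get_obs()["moment"],get_obs()["joints"])
E
```

```text
t 46.6 pos [487.3 407.2  99.6] thy 104.78 z [-0.0015 -0.0033 -1.    ] F [ -1.1 -12.2   7.4] w 12.8 g 59.7
[-1.89128377  0.18655547  0.06366041] [ 0.63900774  0.63183713  1.39311987 -0.00197844  1.11980564 -1.18888164]
```

Emit:
step_arm(delta_pos=[[0,-0.03,0],[0,0,0],[0,0,0],[0,0,0],[0,0,0],[0,0,0],[0,0,0],[0,0,0],[0,0,0],[0,0,0]], angular=[[0,0,0],[0,0,0],[0,0,0.5],[0,0,0.5],[0,0,0.5],[0,0,0.5],[0,0,0.5],[0,0,0.5],[0,0,0.5],[0,0,0.5]])

```text
clock: 47.6
tool_pos: [487.4, 407.5, 99.6]
tcp_rot: [-0.0, 0.081, 0.997, -0.0]
wrist_force: [-1.2, 0.0, 4.3]
width: 13.0
grasp_force: 59.5
```

```bash
python3 - <<'E'
from h import *
plan(); print(get_obs()["moment"])
E
```

```text
t 47.6 pos [487.4 407.5  99.6] thy 80.7 z [-6.e-04 -1.e-04 -1.e+00] F [-1.2  0.   4.3] w 13.0 g 59.5
[0.32001813 0.14543091 0.08821723]
```

Centred, turning with almost no side force. On to 72° in total (8 more units).

Emit:
step_arm(delta_pos=[[0,0,0],[0,0,0],[0,0,0],[0,0,0],[0,0,0],[0,0,0],[0,0,0],[0,0,0],[0,0,0],[0,0,0],[0,0,0],[0,0,0]], angular=[[0,0,0.5],[0,0,0.5],[0,0,0.5],[0,0,0.5],[0,0,0.5],[0,0,0.5],[0,0,0.5],[0,0,0.5],[0,0,0.5],[0,0,0.5],[0,0,0.5],[0,0,0.5]])

```text
clock: 48.8
tool_pos: [487.8, 408.1, 99.7]
tcp_rot: [0.0, 0.385, 0.923, 0.001]
wrist_force: [2.6, 5.9, -0.5]
width: 13.1
grasp_force: 58.9
```

Emit:
step_arm(delta_pos=[[0,0,0],[0,0,0],[0,0,0],[0,0,0],[0,0,0],[0,0,0],[0,0,0]], angular=[[0,0,0.5],[0,0,0.5],[0,0,0.5],[0,0,0.5],[0,0,0],[0,0,0],[0,0,0]])

```text
clock: 49.5
tool_pos: [488.0, 408.3, 99.7]
tcp_rot: [0.0, 0.478, 0.878, 0.001]
wrist_force: [4.6, 8.2, -1.2]
width: 13.3
grasp_force: 58.8
```

```bash
python3 - <<'E'
from h import *
plan(); print(get_obs()["moment"])
E
```

```text
t 49.5 pos [488.  408.3  99.7] thy 32.83 z [ 0.0015  0.0018 -1.    ] F [ 4.6  8.2 -1.2] w 13.3 g 58.8
[ 1.41028222 -0.95394278  0.0213849 ]
```

Emit:
step_arm(delta_pos=[[0,0,0],[0,0,0],[0,0,0],[0,0,0],[0,0,0],[0,0,-0.2],[0,0,-0.5],[0,0,-0.7],[0,0,-0.7],[0,0,0]], angular=[[0,0,0],[0,0,0],[0,0,0],[0,0,0],[0,0,0],[0,0,0],[0,0,0],[0,0,0],[0,0,0],[0,0,0]], jaw=0.4)

```text
clock: 50.5
tool_pos: [488.7, 408.2, 210.6]
tcp_rot: [0.002, 0.479, 0.878, 0.003]
wrist_force: [-0.5, -0.1, 0.4]
width: 51.3
grasp_force: 0.0
```

Emit:
step_arm(delta_pos=[[0.5,-0.4,-0.2],[0.6,-0.5,-0.2],[0.6,-0.5,-0.2],[0.6,-0.5,0],[0.6,0,0],[0.3,0,0],[0,0,0]], angular=[[0,0,0],[0,0,0],[0,0,0],[0,0,0],[0,0,0],[0,0,0],[0,0,0]])

```text
clock: 51.2
tool_pos: [320.1, 491.2, 234.3]
tcp_rot: [-0.0, 0.478, 0.878, -0.001]
wrist_force: [-0.3, -0.2, 0.3]
width: 51.2
grasp_force: 0.0
```

```bash
python3 - <<'E'
from h import *
s=grab("side","side5"); t=grab("top","top5")
a=cv2.resize(s[100:384,60:400],(500,418),interpolation=cv2.INTER_CUBIC)
b=cv2.resize(t[170:225,65:140],(300,220),interpolation=cv2.INTER_CUBIC); d=cv2.resize(t[100:200,150:310],(300,188),interpolation=cv2.INTER_CUBIC)
cv2.imwrite("pics/crop8.png",np.hstack([a,np.vstack([b,d,np.zeros((10,300,3),np.uint8)])]))
orange("side",76); plan()
E
```

```text
side dot [240.4 174.7] 23 [ 599.  -111.6]
side dot [209.1 207.8] 75 [653.7  43.5]
side dot [246.8 219.5] 62 [532.3  59.4]
side dot [194. 235.] 41 [663.2 147.3]
side dot [214.3 233.1] 12 [609.4 127.4]
side dot [210.1 239.9] 37 [613.8 152. ]
side dot [293.6 275. ] 20 [369.4 203.7]
t 51.35 pos [321.7 489.6 234.1] thy 32.77 z [-0.0015 -0.0016 -1.    ] F [ 1.  -0.4 -0.1] w 51.5 g 0.0
```

View pics/crop8.png

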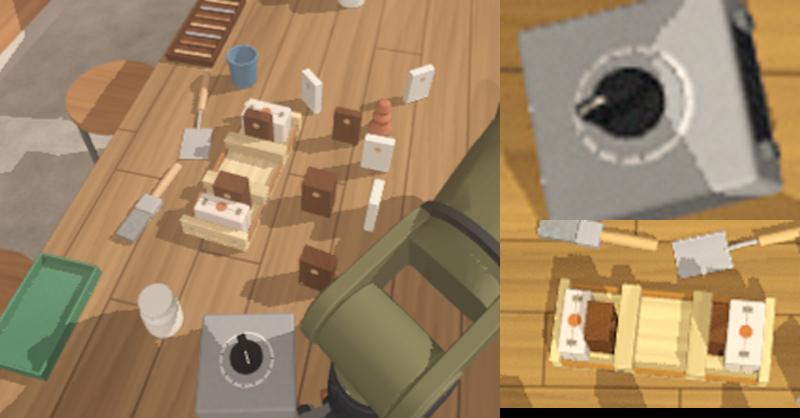

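The pictures show both moulds flush and packed. The dial pointer has turned 72° clockwise, from the robot side to the left and down at (590,105). The three unused blocks and the bystanders stand as before.

```bash
python3 -c "from plant import job_done; print(job_done())"
```

```text
the job is handed in; nothing more can be done
None
```

Both moulds on the table (the third was absent) stand flush in the cradle's end bays, each packed with the block that fits its gap. The dial was then turned three clicks clockwise, and the job is handed in at about 51 s; no verdict came back.

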